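# Hold the board tester's gate shut

## Task

Gently seat the circuit board in the nest of the bench tester, flat between the guide pins with its white connector towards the hinge of the gate, and let go of it. Then bring the sprung gate down gently by its handle bar, press it right down to its stops and keep it held there for the whole five-second test. It springs open if let go, so finish with the gate still held down; leave the other things on the bench where they are.

Things in the scene. Friction and masses are not known exactly. Their poses are not given: they have to be found in the camera images.
- module_center (a point): loose green circuit board 84 x 54 x 2.4 mm, x along its length, 60 g. Grip it by the bare metal shield can 46 x 32 x 10 mm (x, y, z) on its middle, across the 32 mm; beside that are only bits 1.6 mm high. Point: the middle, 6.2 mm above the underside, 3.8 above the green face, 6.2 below the can's top. z up. It lies on the mat to one side of the tester, a steel dish to the other
- module_plug (a point): point on the underside of that board, 36 mm from its middle along its +x, below the white connector (12 x 26 x 6 mm) that stands on its +x end; axes as the board
- nest_seat (a point): middle of the top of the nest, a black sprung plate 110 x 80 mm with a window, on which the board lies; x points to the gate's hinge, z up. It yields straight down on springs onto the test probes, 5 mm (about 10 N) when the gate is shut on a board; this point goes with it
- nest_plug (a point): point on the nest plate 36 mm from nest_seat along +x (hinge side): module_plug lies on it when the board is seated. Eight metal pins, 6 mm thick, 9 mm high, upper 5 mm tapered, ring the board's place with 1.3 mm of play on every side: along the long edges 26 mm either side of the middle, along the short edges 18 mm
- gate_hinge (a point): middle of the gate's hinge axis, which is level, along the tester's y; 125 mm behind nest_seat (along x), 84 mm above the tester's underside; axes as the tester
- gate_bar (a point): middle of the gate's handle, a round black bar 16 mm thick, 118 mm long along y, held at its ends by the gate's arms (55 mm either side), 42 mm of free space between it and the gate's clear plate. In the tester's axes it lies 230 mm x cos(gate) before the hinge axis (-x) and 230 mm x sin(gate) above it: at the top while open, in front of the box when shut
- gate (a joint): angle of the gate, rad: 1.45 open (almost upright; its springs keep it there), 0 down on its rubber stops, clear plate level, its four white pushers on the board's corners. 1 to 3 N at the bar swings it, about 7 N holds it on the stops with a board below; let go, it flies open
- nest (a joint): how far the nest plate is pressed down, in m: 0 at rest, 0.005 with a board in place and the gate on its stops
- dish: bystander: small round steel dish, 70 mm across and 28 mm high; origin under its middle
- phone: bystander: black telephone lying flat, 142 x 69 x 8 mm; origin under its middle
- bottle: bystander: white plastic bottle, 48 mm across and 130 mm high; origin under its middle
- driver: bystander: screwdriver 150 mm long lying on the mat; origin under its middle
- tester: the bench tester, a fixed grey box 235 x 170 mm with a flat top 55 mm above its underside. Origin on the underside, 65 mm straight below nest_seat at rest; x to the hinge, away from the robot, z up. The box reaches from 85 mm before the origin to 150 mm behind it (along x)
Mind the look-alikes: they are no part of the job. Of the things that look like the part that bears module_center, take the one that is farthest to the robot's right at the start.

How it is judged:
By the outcome, as a careful person would: the job done as asked, in the order asked, and still so for the second after the job is handed in, while the arm keeps its last pose, push and grip.
It also fails if it takes over 69 s, if anything falls off the work surface, if the arm or the gripper's body presses on something with over 40 N, if the wrist force passes 120 N, or if a joint passes its speed limit or range.

## Robot

A 6-joint arm with a two-finger parallel gripper is mounted at the origin on the work surface. World frame = base frame: x ahead of the robot, y to its left, z up, the work surface at z = 0. Lengths are in mm, angles in rad, forces in N, time in s.
With the tool pointing down it reaches from about 350 to 975 mm from the base axis. Payload 17.4 kg.
Tool frame: the origin (TCP) lies at the very end of the fingers, on their centre line; the grasp point (between the pads) lies 19 mm behind it (r.grip_depth is the y of the grasp point in the tool frame, in mm); y points along the fingers, x is the direction in which the jaws open and shut, and the axes are right-handed (so a half turn about y gives the same grasp; the last joint's range is limited). The gripper opens to 85 mm and grips with 20 to 120 N. Pads are 22 mm wide; open, the fingers measure 114 mm over their backs; the gripper's body (76 mm by 85 mm) begins 54 mm behind the grasp point. The pads swing forward as they close: fully open they stand 13 mm farther back than shut.
Start: joints at [1.227, 0.116, 1.442, -0, 1.584, -0.038], TCP at [203.221, 643.688, 231.303] pointing down, gripper open.
Joint ranges: [-2.83, 2.83], [-0.83, 2.19], [0.07, 2.5], [-1.14, 4.28], [0.01, 3], [-2.97, 2.97]. Speed limits (rad/s): [1.89, 1.89, 2.22, 3.14, 3.14, 3.14].

## Interface

Orientations are given as a 3x3 rotation matrix whose columns are the frame's x, y, z axes.
In Python, from bench import r, imaging, finish_job gives the robot as it stands.
- The arm moves only by the tool servo_tool, never from a script. Its argument "targets" is text: rows parted by semicolons, each of 7 numbers parted by spaces: the shift along the world's x, y, z in m, then the turn, a rotation vector about the world's x, y, z in rad, then the opening, from 0 (shut) to 1 (fully open). A call has 1 to 10 rows; each row is the pose to reach, as a shift and turn from the pose commanded when the call began; what a row does not reach only later rows make up. A row lasts 1/8 s, in which the tool goes at most 62.5 mm and 10.7 degrees, less where a joint would pass 70% of its speed; a pose out of reach is approached as far as the arm can. A call with a gripper value outside its range is refused whole. The fingers move at their own pace and stop on an object; the grip force is fixed at half the most. Time passes only in rows, so rows that repeat a pose let the fingers close. It gives the time, the measured TCP pose, the force and the opening at its end, in the units of the state.
- r.sense(): the state, without advancing time (a new reading comes with each control period).
- imaging.capture(name): name is "scene" or "top" or "wrist"; returns the picture (480x640x3 uint8, red, green, blue); there is no depth.
- imaging.camera_model(name): a dict with "fx", "fy", "cx", "cy" (pixels), "D" ([k1, k2, p1, p2, k3] as OpenCV has them; the pictures are not rectified), "cam_to_world" (4x4, takes a point from camera to world coordinates). Camera axes: x right, y up, looking along -z (the intrinsics and any distortion apply to the point x, -y, -z); pixel columns grow to the right and rows downward; lengths in mm; the calibration is good to about 2 mm. A picture is of the moment at which its call begins: read the wrist's pose just before it. camera_model takes no time and is no camera call; for the wrist camera it gives the pose at the moment of the call.
- finish_job(): hands the job in, once; it reports no verdict.
The state is a dict: "time": time; "joints": joint angles; "qd": joint speeds; "tau": joint torques, N m; "position": TCP position; "ee_rot": TCP orientation; "contact_force": force on the tool from outside, world axes, zero at the start; "torque": the same for the moment, N m; "gripper_width": finger opening in mm.
Only numpy, scipy, OpenCV 4.12 (cv2) and the standard library are available. Lean on these libraries where they do the work, as an engineer would, in place of code of your own. Each camera call takes 0.05 s, during which the arm holds its last target.

## Working session

There is one attempt and no reset: what is moved stays moved. The work goes in short steps, Python scripts to look and compute and a tool call to move; the robot and the scene stay as the last step left them, time stands still between calls to the robot, and variables do not carry over. Pictures are saved under pics/ and viewed, and the job is handed in when it is done.

Besides the shell and the picture viewer there is one more tool, called after ">>>" as name(argument=value, ...) on one line, values as JSON. servo_tool: Moves the arm, as the interface text tells. Its arguments: {"type":"object","properties":{"targets":{"type":"string"}},"required":["targets"]}

```bash
mkdir -p pics; ls
python3 - <<'E'
from bench import r, imaging
import cv2
s=r.sense(); print(s['time'],s['position'],s['ee_rot'],s['contact_force'],s['gripper_width'])
for n in ['scene','top']:
    im=imaging.capture(n); cv2.imwrite(f'pics/{n}0.png',im[:,:,::-1])
    m=imaging.camera_model(n); print(n,{k:m[k] for k in m})
E
```

```text
pics
0.0 [203.1330292  643.49870116 230.53117869] [[ 3.00994912e-01 -3.93695736e-04 -9.53625665e-01]
 [ 9.53624973e-01 -1.14927153e-03  3.00995168e-01]
 [-1.21447535e-03 -9.99999262e-01  2.95132019e-05]] [-0.27542984 -0.4557539   0.69423226] 85.14591980278784
scene {'fx': 513.0461230017569, 'fy': 513.0461230017569, 'cx': 314.7622337292119, 'cy': 246.5816653355734, 'D': array([-0.02525683,  0.        ,  0.        ,  0.        ,  0.        ]), 'cam_to_world': array([[-5.91018590e-02, -7.99947998e-01,  5.97151715e-01,
         1.34121233e+03],
       [ 9.98234328e-01, -5.09154930e-02,  3.05914851e-02,
         1.43710873e+02],
       [ 5.93267666e-03,  5.97905355e-01,  8.01544753e-01,
         1.16667537e+03],
       [ 0.00000000e+00,  0.00000000e+00,  0.00000000e+00,
         1.00000000e+00]])}
top {'fx': 530.4399932793527, 'fy': 530.4399932793527, 'cx': 313.90935503861834, 'cy': 246.15608344436563, 'D': array([0.01105719, 0.        , 0.        , 0.        , 0.        ]), 'cam_to_world': array([[-1.90916671e-02,  9.86260768e-01, -1.64089021e-01,
         2.71667625e+02],
       [-9.99817518e-01, -1.87240083e-02,  3.78714165e-03,
         1.34432523e+02],
       [ 6.62705042e-04,  1.64131380e-01,  9.86438265e-01,
         1.68001183e+03],
       [ 0.00000000e+00,  0.00000000e+00,  0.00000000e+00,
         1.00000000e+00]])}
```

View pics/scene0.png

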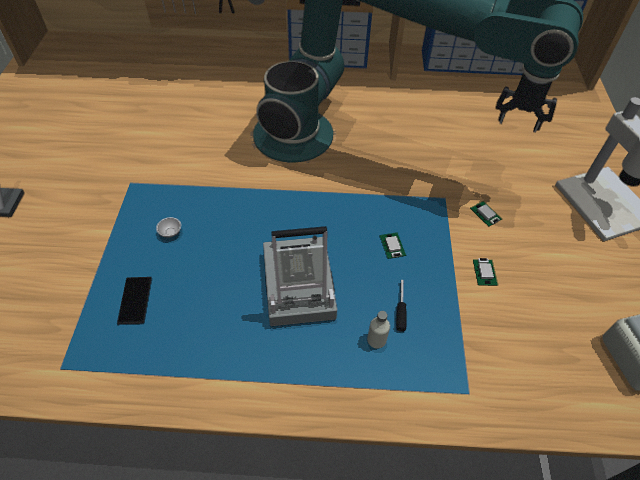

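View pics/top0.png

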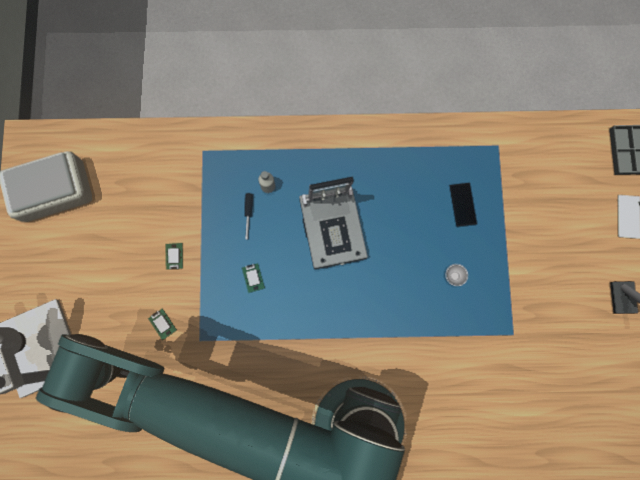

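Three boards look alike in the top view: (253,277) on the mat, and (174,256) and (162,324) on the wood. The robot's right is −y, which is right in this picture. So the one on the mat at (253,277) is the rightmost, and it also fits "lies on the mat". I'll confirm it in a crop.

```bash
cat > h.py <<'E'
import numpy as np, cv2
from bench import r, imaging
def ray(m,uv):
    K=np.array([[m['fx'],0,m['cx']],[0,m['fy'],m['cy']],[0,0,1]])
    p=cv2.undistortPoints(np.array([[uv]],float),K,np.array(m['D'],float))[0,0]
    T=np.array(m['cam_to_world']); d=T[:3,:3]@np.array([p[0],-p[1],-1.]); return T[:3,3],d
def atz(m,uv,z):
    o,d=ray(m,uv); return o+d*(z-o[2])/d[2]
def proj(m,P):
    K=np.array([[m['fx'],0,m['cx']],[0,m['fy'],m['cy']],[0,0,1]])
    T=np.array(m['cam_to_world']); P=np.atleast_2d(P).astype(float)
    c=(P-T[:3,3])@T[:3,:3]; c=c*np.array([1,-1,-1])
    return cv2.projectPoints(c.reshape(-1,1,3),np.zeros(3),np.zeros(3),K,np.array(m['D'],float))[0].reshape(-1,2)
def crop(src,dst,x0,y0,w,h,k):
    im=cv2.imread(src)[y0:y0+h,x0:x0+w]; cv2.imwrite(dst,cv2.resize(im,None,fx=k,fy=k,interpolation=cv2.INTER_CUBIC))
E
python3 - <<'E'
from h import *
crop('pics/top0.png','pics/top0c.png',230,170,150,110,5)
crop('pics/scene0.png','pics/scene0c.png',250,215,160,120,5)
m=imaging.camera_model('top')
for uv in [(253,277),(174,256),(162,324)]: print(atz(m,uv,6))
print(atz(m,(335,236),65),atz(m,(456,275),20),atz(m,(267,185),60))
E
```

```text
[454.76066744 322.81108212   6.        ]
[526.80087533 574.34212401   6.        ]
[313.03940848 606.41845018   6.        ]
[570.95095609  62.33012403  65.        ] [ 447.4689441  -316.56498286   20.        ] [739.56556744 272.48264287  60.        ]
```

View pics/top0c.png

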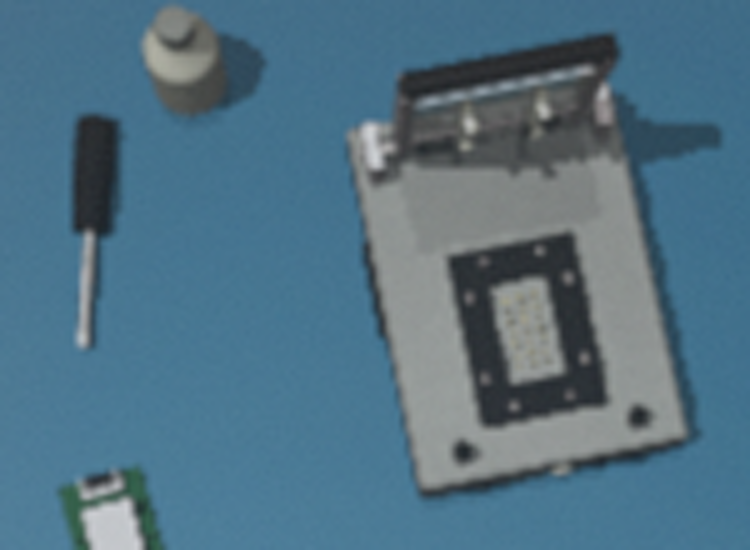

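View pics/scene0c.png

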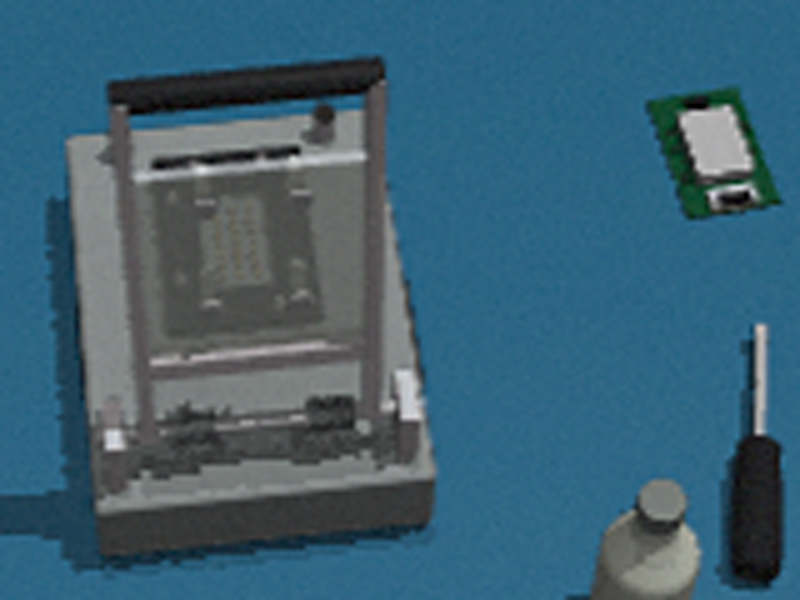

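The crop confirms it: green board, metal can, white connector at the far (+x) end. I'll move over it for a wrist view.

>>> servo_tool(targets="0.03 -0.04 0 0 0 0.08 1;0.08 -0.10 0 0 0 0.2 1;0.12 -0.155 0 0 0 0.3 1;0.16 -0.21 0 0 0 0.4 1;0.20 -0.26 0 0 0 0.5 1;0.235 -0.305 0 0 0 0.5 1;0.25 -0.32 0 0 0 0.5 1;0.25 -0.32 0 0 0 0.5 1;0.25 -0.32 0 0 0 0.5 1")

```text
time: 1.23
position: [453.0, 323.9, 231.1]
ee_rot: [[-0.193, -0.0, -0.981], [0.981, -0.0, -0.193], [0.0, -1.0, 0.0]]
contact_force: [-0.9, -0.1, -1.5]
gripper_width: 85.5
```

Run:
```python
from h import *
s=r.sense(); print(s['time'],s['position'],s['ee_rot'],s['qd'])
m=imaging.camera_model('wrist'); im=imaging.capture('wrist'); cv2.imwrite('pics/w1.png',im[:,:,::-1]); np.save('w1.npy',m,allow_pickle=True); print(m)
```

```text
1.225 [452.98266653 323.87984688 231.06324318] [[-1.92664620e-01 -4.85060194e-04 -9.81264546e-01]
 [ 9.81264664e-01 -3.77403119e-05 -1.92664624e-01]
 [ 5.64207099e-05 -9.99999882e-01  4.83243651e-04]] [ 2.26256309e-02  6.14213145e-04  9.03671930e-05 -2.66418774e-04
  3.34936547e-04 -2.78159522e-03]
{'fx': 360.6987646655824, 'fy': 360.6987646655824, 'cx': 320.8952445900025, 'cy': 242.63702818557695, 'D': array([0.01300294, 0.        , 0.        , 0.        , 0.        ]), 'cam_to_world': array([[-1.92043824e-01, -9.43276130e-01, -2.70830782e-01,
         3.84550842e+02],
       [ 9.81385867e-01, -1.84311988e-01, -5.39524948e-02,
         3.10081551e+02],
       [ 9.74740685e-04, -2.76150745e-01,  9.61113841e-01,
         3.72402169e+02],
       [ 0.00000000e+00,  0.00000000e+00,  0.00000000e+00,
         1.00000000e+00]])}
```

View pics/w1.png

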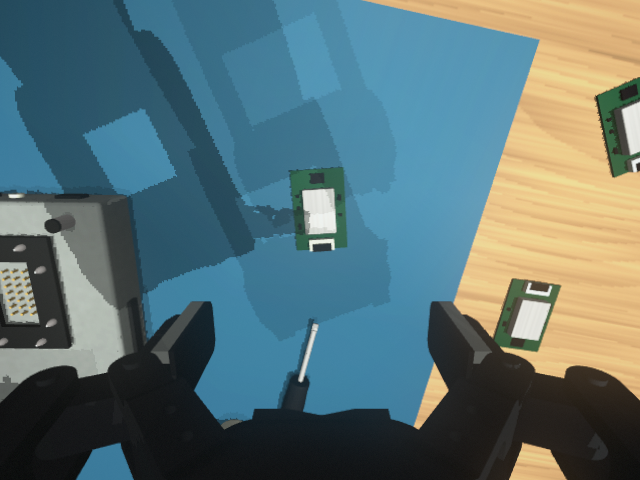

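The board is at (320,209), with its connector at the bottom, which is +x. The tester's nest is at the left edge. I'll enlarge the board for its corners.

Run:
```python
from h import *
crop('pics/w1.png','pics/w1c.png',280,160,80,100,6)
```

```text
(no output)
```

View pics/w1c.png

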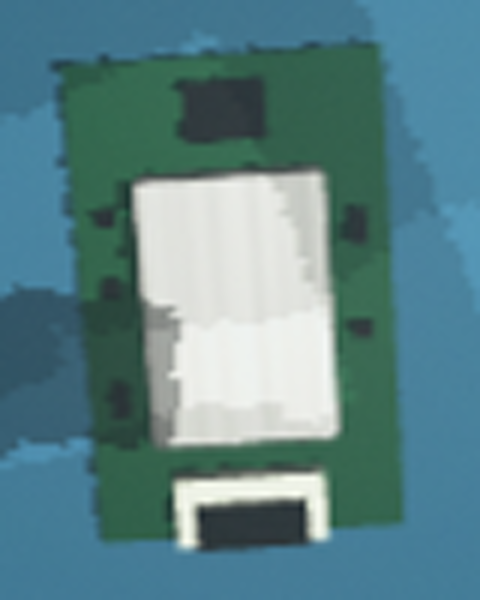

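Run:
```python
from h import *
m=np.load('w1.npy',allow_pickle=True).item()
def q(p): return ((p[0]+.5)/6-.5+280,(p[1]+.5)/6-.5+160)
for name,z,c in [('pcb',2.4,[(60,66),(379,44),(402,520),(102,541)]),('can',12.4,[(133,181),(326,170),(341,438),(155,448)])]:
    P=np.array([atz(m,q(p),z) for p in c]); 
    print(name,P.round(1).tolist(),P.mean(0)); 
    e=[np.linalg.norm(P[i]-P[i-1]) for i in range(4)]; print(e)
    L=P[2]+P[3]-P[0]-P[1]; W=P[0]+P[3]-P[1]-P[2]; print('yaw L',np.arctan2(L[1],L[0]),'W',np.arctan2(-W[0],W[1]))
s=r.sense();R=s['ee_rot'];print('tool yaw',np.arctan2(-R[0][0],R[1][0]))
```

```text
pcb [[420.7, 285.3, 2.4], [406.8, 337.2, 2.4], [487.5, 358.6, 2.4], [501.6, 306.8, 2.4]] [454.14235928 321.97997293   2.4       ]
[np.float64(83.74496987580429), np.float64(53.69359587411959), np.float64(83.46798714720175), np.float64(53.73048615964794)]
yaw L 0.2590804701971787 W -2.878201033811929
can [[435.9, 301.0, 12.4], [427.9, 332.1, 12.4], [472.4, 343.9, 12.4], [480.2, 312.9, 12.4]] [454.0906997  322.49506995  12.4       ]
[np.float64(45.917995003602286), np.float64(32.07623767116169), np.float64(45.96357330066711), np.float64(32.004988733087714)]
yaw L 0.260135869043569 W -2.89240360899278
tool yaw 0.19473436453056986
```

Sizes agree with 84×54 and 46×32. The board is at (454.1, 322.2) with yaw 0.26. Before grasping, I'll look at the nest from the same relative pose so the calibration errors cancel.

>>> servo_tool(targets="0.02 -0.045 0.02 0 0 0.05 1;0.045 -0.10 0.05 0 0 0.05 1;0.07 -0.155 0.06 0 0 0.05 1;0.095 -0.21 0.06 0 0 0.05 1;0.11 -0.25 0.06 0 0 0.05 1;0.118 -0.262 0.06 0 0 0.05 1;0.118 -0.262 0.06 0 0 0.05 1;0.118 -0.262 0.06 0 0 0.05 1")

```text
time: 2.28
position: [570.9, 63.2, 291.3]
ee_rot: [[-0.243, -0.0, -0.97], [0.97, 0.0, -0.243], [0.0, -1.0, 0.0]]
contact_force: [0.4, 0.7, 0.1]
gripper_width: 85.1
```

Run:
```python
from h import *
s=r.sense(); print(s['time'],s['position'],s['qd'])
m=imaging.camera_model('wrist'); im=imaging.capture('wrist'); cv2.imwrite('pics/w2.png',im[:,:,::-1]); np.save('w2.npy',m,allow_pickle=True)
```

```text
2.275 [570.85365246  63.19321162 291.3092543 ] [ 0.00259471 -0.00469924  0.00116869 -0.00155278  0.00056612 -0.00375052]
```

View pics/w2.png

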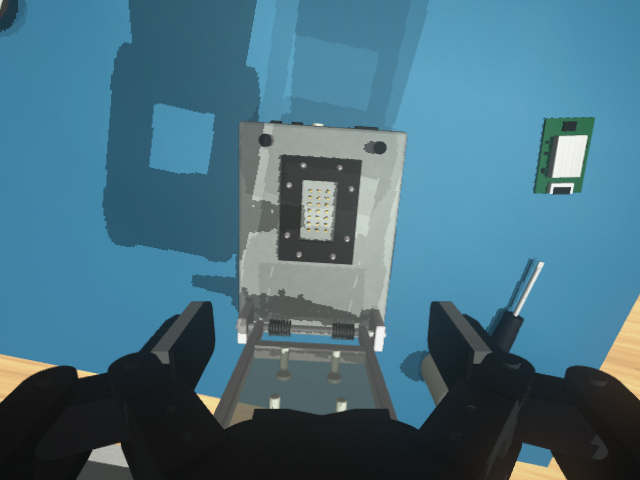

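Run:
```python
from h import *
crop('pics/w2.png','pics/w2c.png',265,140,110,140,5)
```

```text
(no output)
```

View pics/w2c.png

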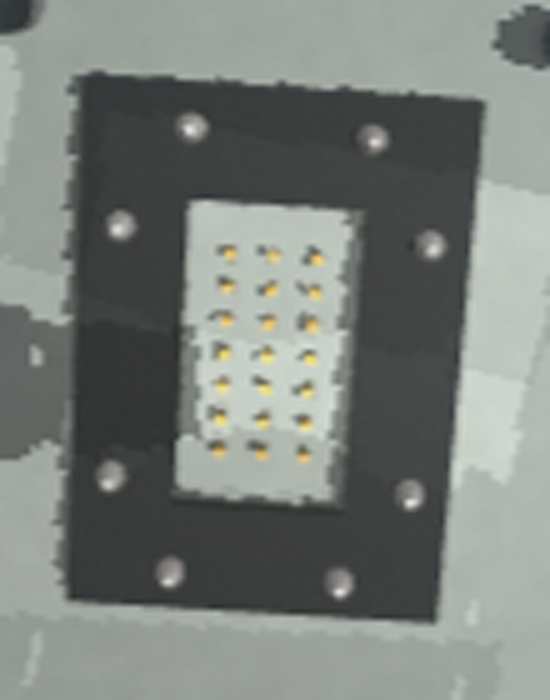

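Run:
```python
from h import *
m=np.load('w2.npy',allow_pickle=True).item()
def q(p): return ((p[0]+.5)/5-.5+265,(p[1]+.5)/5-.5+140)
def yaw(v): return np.arctan2(v[1],v[0])
P=np.array([atz(m,q(p),65) for p in [(78,75),(484,101),(437,622),(68,599)]])
print('plate',P.mean(0),[np.linalg.norm(P[i]-P[i-1]) for i in range(4)],'yaw',yaw(P[2]+P[3]-P[0]-P[1]))
P=np.array([atz(m,q(p),71) for p in [(192,127),(373,138),(171,572),(339,582),(121,225),(110,475),(431,244),(410,494)]])
print('pins',P.mean(0),'yaw',yaw(P[2]+P[3]-P[0]-P[1]+P[5]+P[7]-P[4]-P[6]))
print(P[:4].mean(0),P[4:].mean(0),'end dist',np.linalg.norm((P[2]+P[3]-P[0]-P[1])/2),'side',np.linalg.norm(P[4]+P[5]-P[6]-P[7])/2, 'expected 84+2.6+6=92.6, 62.6; spacings 36,52', np.linalg.norm(P[0]-P[1]),np.linalg.norm(P[2]-P[3]),np.linalg.norm(P[4]-P[5]),np.linalg.norm(P[6]-P[7]))
W=P[4]+P[5]-P[6]-P[7]; print(np.arctan2(W[0],-W[1]))
s=r.sense(); print('joints',s['joints'])
```

```text
plate [574.06056113  60.81830555  65.        ] [np.float64(109.57337749216265), np.float64(80.70752982312709), np.float64(109.87912600720804), np.float64(79.61020187285014)] yaw 0.1891262785309689
pins [573.26884314  61.0100582   71.        ] yaw 0.18156483798551676
[573.31693145  61.04941055  71.        ] [573.22075484  60.97070585  71.        ] end dist 91.9928572791028 side 62.19800400674908 expected 84+2.6+6=92.6, 62.6; spacings 36,52 35.633671970237685 35.45962860000109 51.63813312984411 51.93217117370986
0.1817619595116556
joints [ 6.57221337e-02 -1.12782801e-01  1.57433192e+00  2.06037261e-04
  1.67997577e+00 -1.75107241e+00]
```

Run:
```python
from h import *
s=r.sense(); print(s['time'],s['position'],s['qd'].round(4))
R=s['ee_rot'];print('tool yaw',np.arctan2(-R[0][0],R[1][0]))
```

```text
2.325 [570.8430123   63.18576485 291.39601721] [-0.003  -0.0006 -0.0011 -0.0015 -0.002  -0.0022]
tool yaw 0.2460206808263118
```

>>> servo_tool(targets="-0.02 0.045 0 0 0 0.014 1;-0.045 0.10 0 0 0 0.014 1;-0.07 0.155 -0.03 0 0 0.014 0.7;-0.09 0.205 -0.08 0 0 0.014 0.6;-0.107 0.24 -0.13 0 0 0.014 0.6;-0.1167 0.259 -0.18 0 0 0.014 0.6;-0.1167 0.259 -0.22 0 0 0.014 0.6;-0.1167 0.259 -0.245 0 0 0.014 0.6;-0.1167 0.259 -0.25 0 0 0.014 0.6;-0.1167 0.259 -0.25 0 0 0.014 0.6")

```text
time: 3.58
position: [454.5, 321.3, 42.3]
ee_rot: [[-0.256, 0.001, -0.967], [0.967, 0.0, -0.256], [0.0, -1.0, -0.001]]
contact_force: [0.4, 0.2, 0.4]
gripper_width: 51.1
```

Run:
```python
from h import *
s=r.sense(); print(s['time'],s['position'],s['qd'].round(4),s['gripper_width'])
R=s['ee_rot'];print('tool yaw',np.arctan2(-R[0][0],R[1][0]))
im=imaging.capture('wrist'); cv2.imwrite('pics/w3.png',im[:,:,::-1])
```

```text
3.575 [454.54085842 321.252014    42.26130481] [-0.0059 -0.0127 -0.0137 -0.0018  0.0026  0.0009] 51.1430618803019
tool yaw 0.2588424139730026
```

View pics/w3.png

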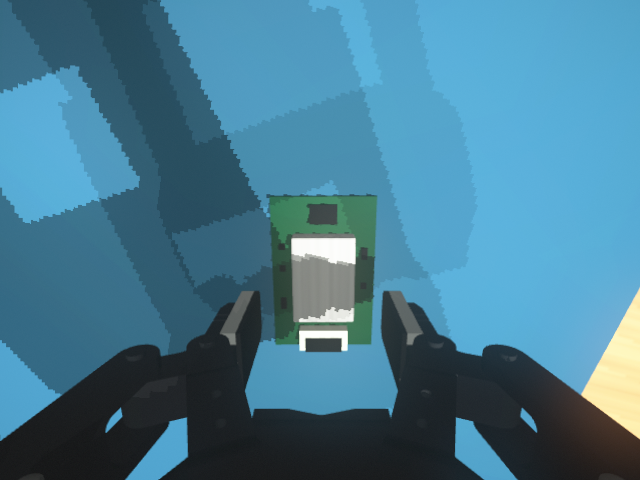

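The jaws straddle the can squarely, with the board edges parallel. Now I'll descend.

>>> servo_tool(targets="-0.0004 0.0009 -0.01 0 0 0 0.6;-0.0004 0.0009 -0.02 0 0 0 0.6;-0.0004 0.0009 -0.028 0 0 0 0.6;-0.0004 0.0009 -0.034 0 0 0 0.6;-0.0004 0.0009 -0.036 0 0 0 0.6;-0.0004 0.0009 -0.036 0 0 0 0.6")

```text
time: 4.38
position: [454.1, 321.6, 5.3]
ee_rot: [[-0.255, -0.0, -0.967], [0.967, -0.0, -0.255], [-0.0, -1.0, 0.0]]
contact_force: [-0.3, -0.5, 0.4]
gripper_width: 51.2
```

>>> servo_tool(targets="0 0 0 0 0 0 0.45;0 0 0 0 0 0 0.38;0 0 0 0 0 0 0.2;0 0 0 0 0 0 0;0 0 0 0 0 0 0;0 0 0 0 0 0 0")

```text
time: 5.12
position: [454.4, 321.8, 6.0]
ee_rot: [[-0.255, 0.001, -0.967], [0.967, 0.0, -0.255], [0.0, -1.0, -0.001]]
contact_force: [-0.4, -1.1, 5.4]
gripper_width: 30.4
```

Run:
```python
from h import *
s=r.sense(); print(s['time'],s['position'],s['contact_force'],s['gripper_width'])
im=imaging.capture('wrist'); cv2.imwrite('pics/w4.png',im[:,:,::-1])
crop('pics/w4.png','pics/w4c.png',220,160,200,200,3)
```

```text
5.125 [454.39255589 321.77178641   5.96471502] [-0.39872473 -1.07412436  5.44795642] 30.424674969247175
```

View pics/w4c.png

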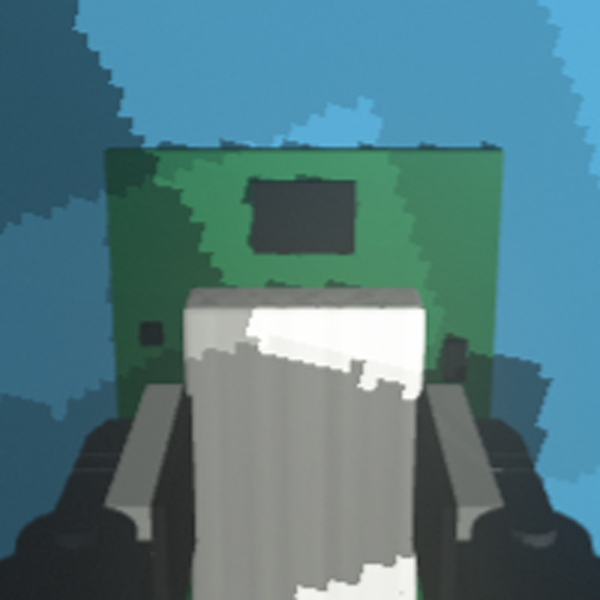

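Gripped at 30.4 mm with the can between the pads. I'll lift and carry it over the nest.

>>> servo_tool(targets="0 0 0.005 0 0 0 0;0 0 0.02 0 0 0 0;0 0 0.05 0 0 0 0;0.01 -0.02 0.09 0 0 0 0;0.03 -0.06 0.12 0 0 -0.02 0;0.05 -0.105 0.125 0 0 -0.05 0;0.07 -0.15 0.125 0 0 -0.075 0;0.09 -0.195 0.125 0 0 -0.075 0;0.105 -0.23 0.125 0 0 -0.075 0;0.115 -0.25 0.125 0 0 -0.075 0")

```text
time: 6.42
position: [569.7, 70.0, 131.2]
ee_rot: [[-0.181, 0.001, -0.984], [0.984, -0.0, -0.181], [-0.0, -1.0, -0.001]]
contact_force: [-0.0, 0.6, -0.8]
gripper_width: 30.0
```

>>> servo_tool(targets="0.004 -0.009 -0.01 0 0 0 0;0.004 -0.0109 -0.02 0 0 0 0;0.0044 -0.0109 -0.025 0 0 0 0;0.0044 -0.0109 -0.025 0 0 0 0;0.0044 -0.0109 -0.025 0 0 0 0")

```text
time: 7.05
position: [573.5, 61.2, 105.6]
ee_rot: [[-0.183, 0.0, -0.983], [0.983, 0.0, -0.183], [0.0, -1.0, -0.0]]
contact_force: [-0.3, 0.1, 0.3]
gripper_width: 30.0
```

Run:
```python
from h import *
s=r.sense(); print(s['time'],s['position'],s['contact_force'],s['gripper_width'],s['qd'].round(3))
R=s['ee_rot'];print('tool yaw',np.arctan2(-R[0][0],R[1][0]))
m=imaging.camera_model('wrist');im=imaging.capture('wrist'); cv2.imwrite('pics/w5.png',im[:,:,::-1]);np.save('w5.npy',m,allow_pickle=True)
im=imaging.capture('scene'); cv2.imwrite('pics/s5.png',im[:,:,::-1]); crop('pics/s5.png','pics/s5c.png',220,130,200,150,4)
```

```text
7.05 [573.51096599  61.19115174 105.57749919] [-0.2859178   0.13764504  0.28929436] 29.983485052999406 [-0.005 -0.003 -0.003 -0.001  0.001 -0.001]
tool yaw 0.1838414553395553
```

View pics/w5.png

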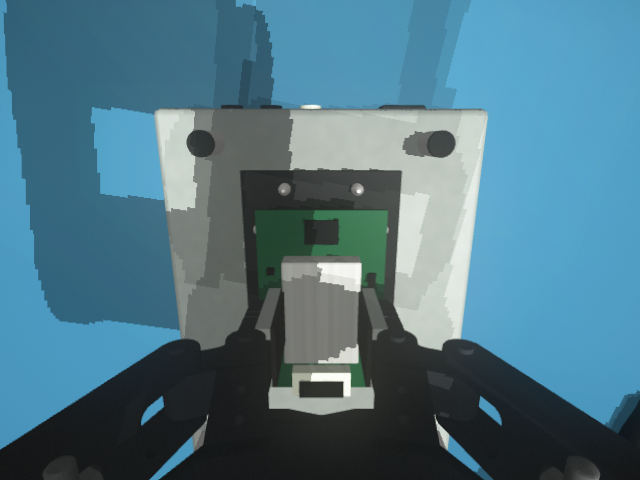

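View pics/s5c.png

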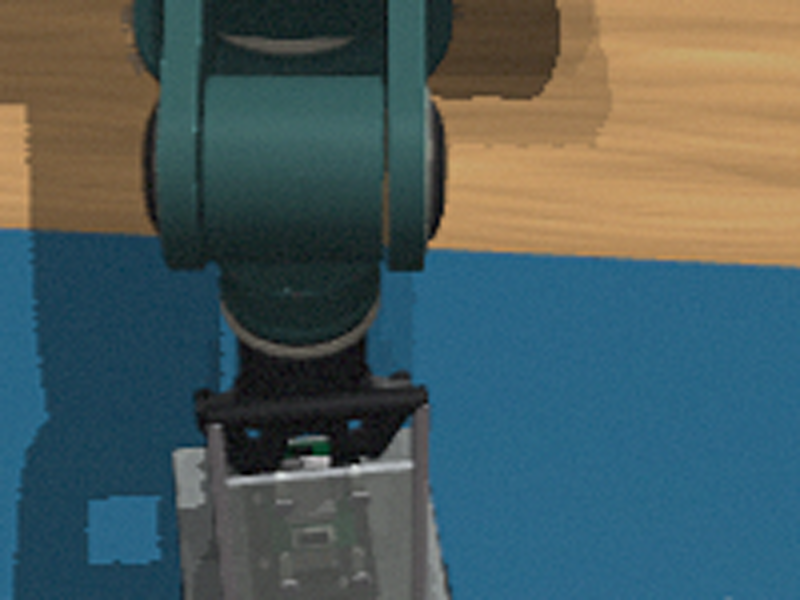

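The board hangs level over the nest. Its rear edge is at row 210 and the two rear pins are at (285,189) and (357,189). I'll enlarge for a precise offset.

Run:
```python
from h import *
crop('pics/w5.png','pics/w5c.png',235,160,170,130,4)
```

```text
(no output)
```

View pics/w5c.png

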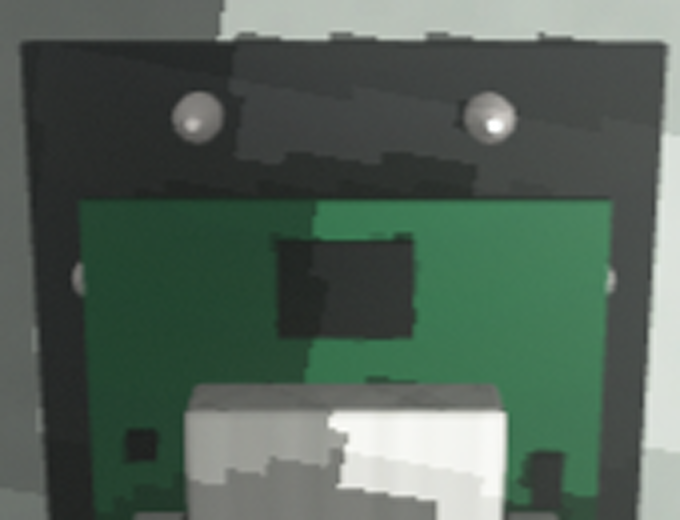

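Run:
```python
from h import *
m=np.load('w5.npy',allow_pickle=True).item()
def q(p): return ((p[0]+.5)/4-.5+235,(p[1]+.5)/4-.5+160)
tcp=np.array([573.51,61.19,105.58])
for nm,z,a,b,off in [('board',tcp[2]-6+2.4,(80,200),(612,201),42),('pins69',69,(198,117),(490,117),46.3),('pins72',72,(198,117),(490,117),46.3),('plate',65,(22,43),(666,43),55)]:
    A=atz(m,q(a),z);B=atz(m,q(b),z); w=A-B; y=np.arctan2(w[0],-w[1]); M=(A+B)/2
    y0=0.183; c=M[:2]+off*np.array([np.cos(y0),np.sin(y0)])
    print(nm,A.round(1),B.round(1),'len',np.linalg.norm(w),'yaw',y,'centre',c)
```

```text
board [537.   26.7 102. ] [527.3  80.  102. ] len 54.14323738686744 yaw 0.18117129373631186 centre [573.45820341  61.01633047]
pins69 [531.5  34.8  69. ] [524.9  70.1  69. ] len 35.90366874524519 yaw 0.18313424004956813 centre [573.71150308  60.85655519]
pins72 [531.  35.  72.] [524.6  69.7  72. ] len 35.298070858834215 yaw 0.18313424004957246 centre [573.31782131  60.78309408]
plate [527.   11.7  65. ] [512.5  90.1  65. ] len 79.77841015322488 yaw 0.18318042407913473 centre [573.81481247  60.88262267]
```

The offset is only about (+0.2, −0.15) mm with matching yaw, so I'll lower it.

>>> servo_tool(targets="0.0002 -0.0002 -0.008 0 0 0 0;0.0002 -0.0002 -0.016 0 0 0 0;0.0002 -0.0002 -0.022 0 0 0 0;0.0002 -0.0002 -0.022 0 0 0 0;0.0002 -0.0002 -0.022 0 0 0 0")

```text
time: 7.78
position: [573.8, 60.5, 83.4]
ee_rot: [[-0.182, 0.0, -0.983], [0.983, -0.0, -0.182], [-0.0, -1.0, -0.0]]
contact_force: [0.2, 0.4, -1.3]
gripper_width: 29.9
```

Run:
```python
from h import *
s=r.sense(); print(s['time'],s['position'],s['contact_force'],s['torque'])
R=s['ee_rot'];print('tool yaw',np.arctan2(-R[0][0],R[1][0]))
m=imaging.camera_model('wrist');im=imaging.capture('wrist'); cv2.imwrite('pics/w6.png',im[:,:,::-1]);np.save('w6.npy',m,allow_pickle=True)
crop('pics/w6.png','pics/w6c.png',235,160,170,130,4)
```

```text
7.775 [573.79823056  60.47459894  83.43699405] [ 0.243745    0.4056216  -1.25737917] [ 0.01031787 -0.05207008 -0.01891081]
tool yaw 0.18317464984604717
```

View pics/w6c.png

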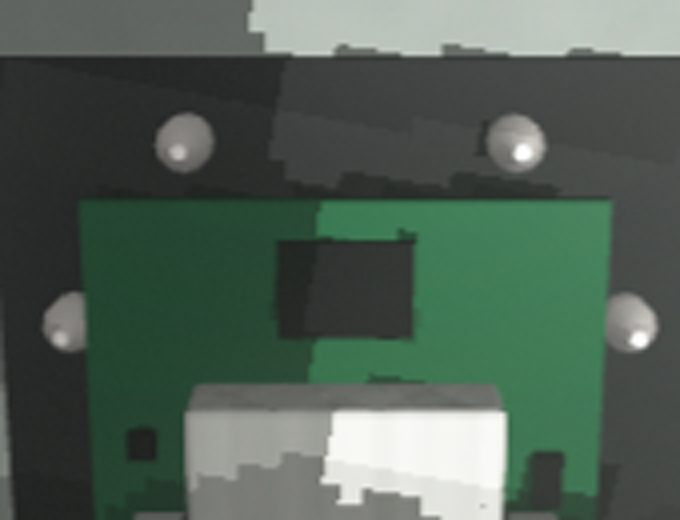

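The pins sit about 0.4 mm to the right (+y) of the board, so I'll correct for that and go on down.

>>> servo_tool(targets="0 0.0005 -0.002 0 0 0 0;0 0.0005 -0.005 0 0 0 0;0 0.0005 -0.008 0 0 0 0;0 0.0005 -0.010 0 0 0 0;0 0.0005 -0.0115 0 0 0 0;0 0.0005 -0.0115 0 0 0 0")

```text
time: 8.57
position: [573.7, 61.0, 71.7]
ee_rot: [[-0.182, -0.0, -0.983], [0.983, -0.0, -0.182], [-0.0, -1.0, 0.0]]
contact_force: [0.4, -0.3, -0.6]
gripper_width: 30.1
```

Run:
```python
from h import *
s=r.sense(); print(s['time'],s['position'],s['contact_force'],s['torque'])
m=imaging.camera_model('wrist');im=imaging.capture('wrist'); cv2.imwrite('pics/w7.png',im[:,:,::-1]);np.save('w7.npy',m,allow_pickle=True)
crop('pics/w7.png','pics/w7c.png',235,160,170,130,4)
```

```text
8.575 [573.67486435  60.95940984  71.67361213] [ 0.400653   -0.29171202 -0.5969356 ] [-0.02213998 -0.02577943  0.00600729]
```

View pics/w7c.png

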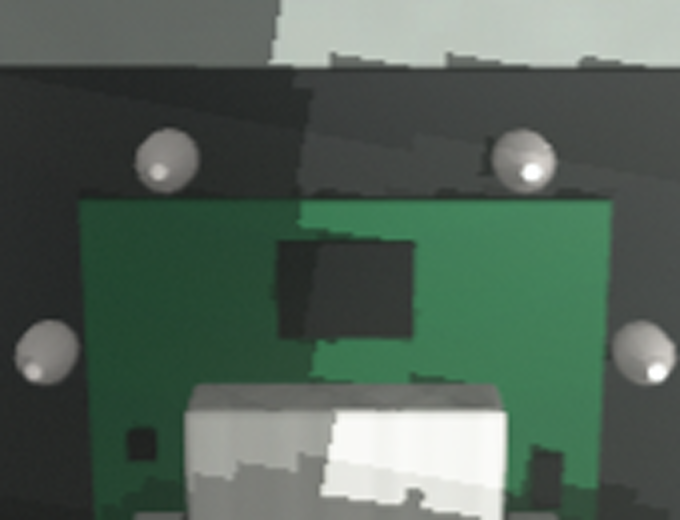

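It's between the pins with even gaps. I'll lower the last millimetre until the sprung nest pushes back.

>>> servo_tool(targets="0 0 -0.0005 0 0 0 0;0 0 -0.001 0 0 0 0;0 0 -0.0015 0 0 0 0;0 0 -0.0015 0 0 0 0")

```text
time: 9.12
position: [573.8, 61.0, 70.4]
ee_rot: [[-0.182, 0.0, -0.983], [0.983, 0.0, -0.182], [-0.0, -1.0, -0.0]]
contact_force: [-1.5, -0.7, 0.9]
gripper_width: 29.6
```

>>> servo_tool(targets="0 0 -0.0005 0 0 0 0;0 0 -0.0008 0 0 0 0;0 0 -0.0008 0 0 0 0")

```text
time: 9.5
position: [573.8, 61.0, 69.6]
ee_rot: [[-0.182, 0.0, -0.983], [0.983, -0.0, -0.182], [-0.0, -1.0, -0.0]]
contact_force: [-1.2, -0.0, 2.1]
gripper_width: 29.9
```

Seated, with about 2 N from the nest springs. I'll release gently and rise straight up.

>>> servo_tool(targets="0 0 0 0 0 0 0.36;0 0 0 0 0 0 0.42;0 0 0 0 0 0 0.5;0 0 0 0 0 0 0.55;0 0 0.005 0 0 0 0.55;0 0 0.02 0 0 0 0.55;0 0 0.045 0 0 0 0.55;0 0 0.085 0 0 0 0.55;0 0 0.10 0 0 0 0.55")

```text
time: 10.62
position: [574.5, 61.0, 173.1]
ee_rot: [[-0.182, 0.004, -0.983], [0.983, 0.0, -0.182], [-0.001, -1.0, -0.004]]
contact_force: [0.0, 0.4, -0.7]
gripper_width: 46.7
```

Run:
```python
from h import *
s=r.sense(); print(s['time'],s['position'],s['contact_force'],s['torque'])
m=imaging.camera_model('wrist');im=imaging.capture('wrist'); cv2.imwrite('pics/w8.png',im[:,:,::-1]);np.save('w8.npy',m,allow_pickle=True)
```

```text
10.625 [574.51549868  61.04321577 173.08216922] [ 0.04518339  0.44815526 -0.73189694] [0.01331297 0.00698753 0.01600118]
```

View pics/w8.png

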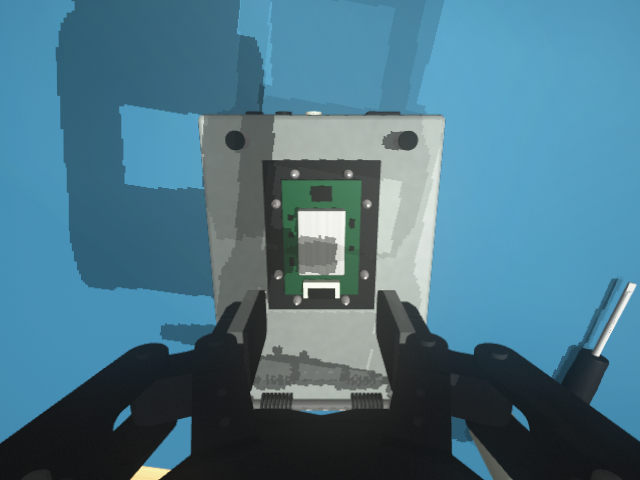

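The board is seated: flat, all eight pins around it, white connector toward the hinge. Next is the gate. I'll rise clear of the bar and turn the jaws 90° so they straddle it, with the jaw axis along the tester's x.

>>> servo_tool(targets="-0.005 0 0.03 0 0 -0.15 0.55;-0.015 0 0.08 0 0 -0.33 0.55;-0.02 0 0.13 0 0 -0.51 0.55;-0.02 0 0.17 0 0 -0.69 0.55;-0.02 0 0.19 0 0 -0.87 0.55;-0.02 0 0.2 0 0 -1.05 0.55;-0.02 0 0.2 0 0 -1.23 0.55;-0.02 0 0.2 0 0 -1.41 0.55;-0.02 0 0.2 0 0 -1.57 0.55;-0.02 0 0.2 0 0 -1.57 0.55")

```text
time: 11.92
position: [553.7, 61.0, 368.8]
ee_rot: [[0.983, -0.001, -0.184], [0.184, -0.0, 0.983], [-0.001, -1.0, 0.0]]
contact_force: [-0.6, 0.3, -0.1]
gripper_width: 46.8
```

Run:
```python
from h import *
s=r.sense(); print(s['time'],s['position'],s['contact_force'],s['joints'].round(3))
R=s['ee_rot'];print('tool x yaw',np.arctan2(R[1][0],R[0][0]))
for n in ['wrist','scene']:
    m=imaging.camera_model(n);im=imaging.capture(n); cv2.imwrite(f'pics/{n}9.png',im[:,:,::-1]);np.save(f'{n}9.npy',m,allow_pickle=True)
crop('pics/scene9.png','pics/s9c.png',240,190,120,100,6)
m=imaging.camera_model('scene')
# predicted bar ends
for n in ['scene','wrist']:
    m=np.load(f'{n}9.npy',allow_pickle=True).item()
    X=np.array([np.cos(.183),np.sin(.183),0]);Y=np.array([-X[1],X[0],0]);O=np.array([573.7,60.9,0])
    b=O+X*(125-230*np.cos(1.45))+[0,0,84+230*np.sin(1.45)]
    print(n,b,proj(m,[b-59*Y,b,b+59*Y]))
```

```text
11.925 [553.707953    60.99978956 368.78449882] [-0.59766876  0.2780486  -0.10259338] [ 0.064 -0.143  1.478  0.     1.808 -0.121]
tool x yaw 0.18492859242688844
scene [669.35992603  78.60383703 312.32398794] [[272.66940988 235.07330363]
 [300.44973995 232.46356856]
 [328.00023582 229.87770706]]
wrist [669.35992603  78.60383703 312.32398794] [[507.54995161 359.51135546]
 [521.91938952 270.73977714]
 [539.10142643 167.15365523]]
```

View pics/wrist9.png

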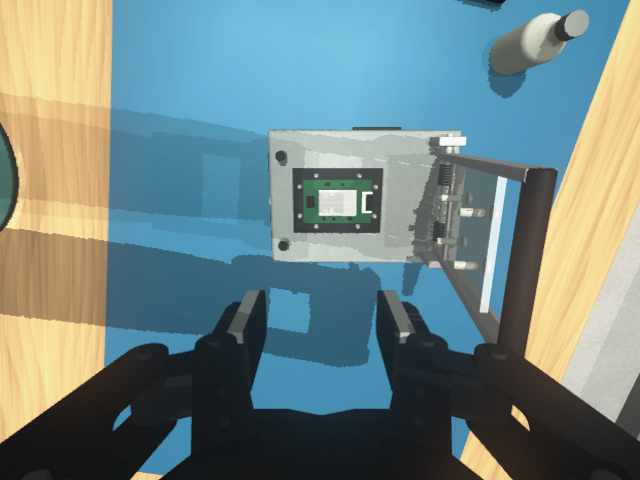

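View pics/s9c.png

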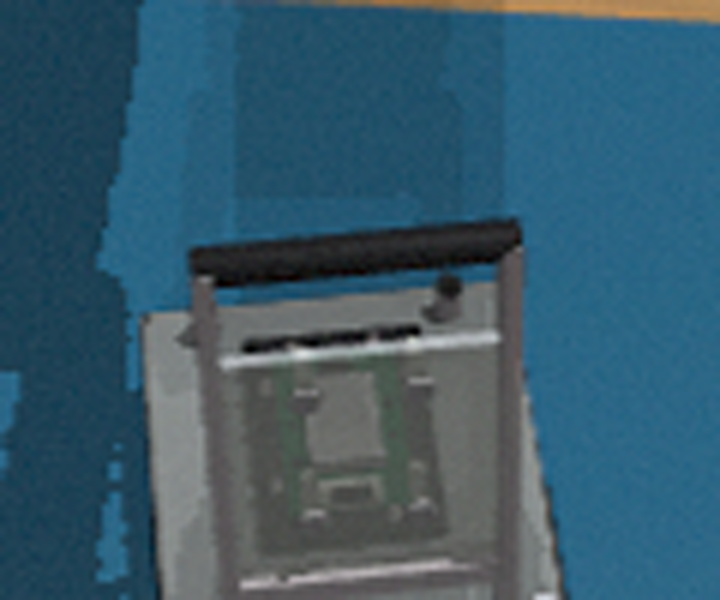

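The predicted bar position agrees with both pictures to within about 1 mm. In the wrist view its centre was predicted at (522,270) and seen at about (523,270). I'll move above the bar and look along it before lowering.

>>> servo_tool(targets="0.03 0.005 0 0 0 0 0.55;0.06 0.01 0 0 0 0 0.55;0.09 0.014 0 0 0 0 0.55;0.11 0.017 0 0 0 0 0.55;0.1157 0.0176 -0.005 0 0 0 0.55;0.1157 0.0176 -0.02 0 0 0 0.55;0.1157 0.0176 -0.03 0 0 0 0.55;0.1157 0.0176 -0.03 0 0 0 0.55")

```text
time: 13.02
position: [668.7, 78.5, 338.5]
ee_rot: [[0.983, -0.001, -0.183], [0.183, -0.0, 0.983], [-0.001, -1.0, 0.0]]
contact_force: [-0.3, 0.7, 0.2]
gripper_width: 46.8
```

Run:
```python
from h import *
s=r.sense(); print(s['time'],s['position'],s['contact_force'])
m=imaging.camera_model('wrist');im=imaging.capture('wrist'); cv2.imwrite('pics/w10.png',im[:,:,::-1])
```

```text
13.025 [668.70049697  78.50522228 338.50634593] [-0.25653627  0.6522439   0.22201103]
```

View pics/w10.png

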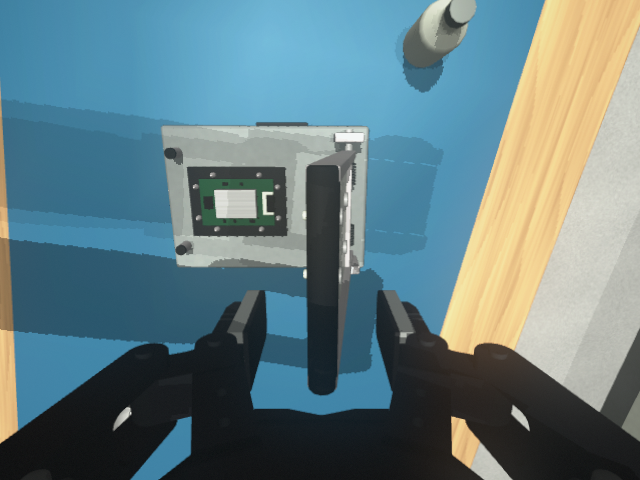

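The bar is centred between the jaws (column 322). I'll lower around it and close to a loose cage of about 22 mm.

>>> servo_tool(targets="0.0005 0 -0.015 0 0 0 0.55;0.0005 0 -0.03 0 0 0 0.55;0.0005 0 -0.042 0 0 0 0.5;0.0005 0 -0.045 0 0 0 0.4;0.0005 0 -0.045 0 0 0 0.32;0.0005 0 -0.045 0 0 0 0.27;0.0005 0 -0.045 0 0 0 0.27")

```text
time: 13.95
position: [670.0, 78.6, 295.0]
ee_rot: [[0.983, 0.001, -0.183], [0.183, 0.0, 0.983], [0.001, -1.0, -0.0]]
contact_force: [-0.5, 0.1, 0.5]
gripper_width: 22.9
```

Run:
```python
import numpy as np
X=np.array([np.cos(.183),np.sin(.183)])
def tab(a0,ts):
    out=[]
    for t in ts:
        d=-230*(np.cos(t)-np.cos(a0)); z=230*(np.sin(t)-np.sin(a0)); out.append('%.4f %.4f %.4f 0 0 0 0.27'%(d*X[0]/1e3,d*X[1]/1e3,z/1e3))
    print(';'.join(out))
tab(1.45,np.r_[1.43,np.linspace(1.40,1.03,9)])
tab(1.03,np.linspace(.985,.58,10))
```

```text
-0.0045 -0.0008 -0.0006 0 0 0 0.27;-0.0112 -0.0021 -0.0017 0 0 0 0.27;-0.0214 -0.0040 -0.0037 0 0 0 0.27;-0.0316 -0.0058 -0.0063 0 0 0 0.27;-0.0416 -0.0077 -0.0093 0 0 0 0.27;-0.0515 -0.0095 -0.0127 0 0 0 0.27;-0.0612 -0.0113 -0.0167 0 0 0 0.27;-0.0708 -0.0131 -0.0211 0 0 0 0.27;-0.0801 -0.0148 -0.0259 0 0 0 0.27;-0.0892 -0.0165 -0.0311 0 0 0 0.27
-0.0086 -0.0016 -0.0055 0 0 0 0.27;-0.0170 -0.0031 -0.0114 0 0 0 0.27;-0.0250 -0.0046 -0.0177 0 0 0 0.27;-0.0328 -0.0061 -0.0244 0 0 0 0.27;-0.0403 -0.0075 -0.0314 0 0 0 0.27;-0.0475 -0.0088 -0.0387 0 0 0 0.27;-0.0543 -0.0101 -0.0464 0 0 0 0.27;-0.0608 -0.0113 -0.0544 0 0 0 0.27;-0.0670 -0.0124 -0.0626 0 0 0 0.27;-0.0727 -0.0135 -0.0711 0 0 0 0.27
```

>>> servo_tool(targets="-0.0045 -0.0008 -0.0006 0 0 0 0.27;-0.0112 -0.0021 -0.0017 0 0 0 0.27;-0.0214 -0.0040 -0.0037 0 0 0 0.27;-0.0316 -0.0058 -0.0063 0 0 0 0.27;-0.0416 -0.0077 -0.0093 0 0 0 0.27;-0.0515 -0.0095 -0.0127 0 0 0 0.27;-0.0612 -0.0113 -0.0167 0 0 0 0.27;-0.0708 -0.0131 -0.0211 0 0 0 0.27;-0.0801 -0.0148 -0.0259 0 0 0 0.27;-0.0892 -0.0165 -0.0311 0 0 0 0.27")

```text
time: 15.2
position: [580.1, 62.0, 263.0]
ee_rot: [[0.983, 0.0, -0.183], [0.183, -0.0, 0.983], [0.0, -1.0, -0.0]]
contact_force: [0.6, -0.2, 0.9]
gripper_width: 23.2
```

Run:
```python
from h import *
s=r.sense(); print(s['time'],s['position'],s['contact_force'],s['torque'])
im=imaging.capture('wrist'); cv2.imwrite('pics/w11.png',im[:,:,::-1])
```

```text
15.2 [580.13542942  61.96271466 263.04765397] [ 0.60177693 -0.17984238  0.9366543 ] [ 0.0070988  -0.17729292  0.01862334]
```

View pics/w11.png

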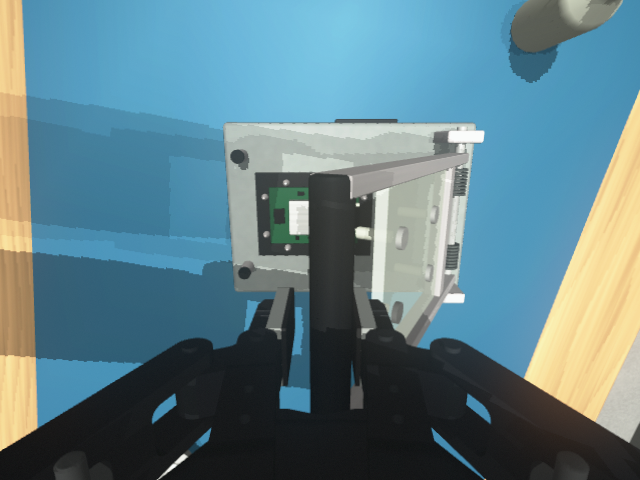

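The gate follows, with the bar against the rear finger at (332,250) and only about 1 N of force. Continuing.

>>> servo_tool(targets="-0.0086 -0.0016 -0.0055 0 0 0 0.27;-0.0170 -0.0031 -0.0114 0 0 0 0.27;-0.0250 -0.0046 -0.0177 0 0 0 0.27;-0.0328 -0.0061 -0.0244 0 0 0 0.27;-0.0403 -0.0075 -0.0314 0 0 0 0.27;-0.0475 -0.0088 -0.0387 0 0 0 0.27;-0.0543 -0.0101 -0.0464 0 0 0 0.27;-0.0608 -0.0113 -0.0544 0 0 0 0.27;-0.0670 -0.0124 -0.0626 0 0 0 0.27;-0.0727 -0.0135 -0.0711 0 0 0 0.27")

```text
time: 16.5
position: [507.7, 48.5, 191.7]
ee_rot: [[0.983, 0.0, -0.183], [0.183, 0.0, 0.983], [0.0, -1.0, 0.0]]
contact_force: [1.3, 1.3, 0.5]
gripper_width: 23.1
```

Run:
```python
from h import *
s=r.sense(); print(s['time'],s['position'],s['contact_force'],s['torque'])
im=imaging.capture('wrist'); cv2.imwrite('pics/w12.png',im[:,:,::-1])
```

```text
16.5 [507.65055157  48.54060896 191.72177395] [1.33285759 1.2948254  0.48205026] [ 0.04590184 -0.23014284 -0.00985753]
```

View pics/w12.png

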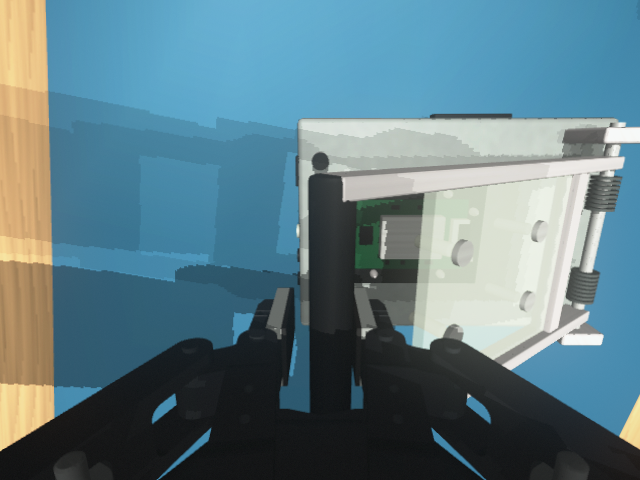

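Still tracking well, at about 0.6 rad. Here I'll close the jaws gently on the bar so that it can be pressed down at the end.

>>> servo_tool(targets="0 0 0 0 0 0 0.24;0 0 0 0 0 0 0.2;0 0 0 0 0 0 0.17;0 0 0 0 0 0 0.12;0 0 0 0 0 0 0;0 0 0 0 0 0 0")

```text
time: 17.3
position: [509.8, 49.0, 190.8]
ee_rot: [[0.983, 0.004, -0.183], [0.183, 0.001, 0.983], [0.004, -1.0, 0.0]]
contact_force: [31.5, 4.3, -22.2]
gripper_width: 14.3
```

Run:
```python
from h import *
s=r.sense(); print(s['time'],s['position'],s['contact_force'],s['torque'],s['gripper_width'])
X=np.array([np.cos(.183),np.sin(.183)]); p=s['position']
xt=(p[:2]-[573.7,60.9])@X; th=np.arccos((125-xt)/230); print('theta',th,'bar above tcp',84+230*np.sin(th)-p[2])
def tab(a0,ts):
    out=[]
    for t in ts:
        d=-230*(np.cos(t)-np.cos(a0)); z=230*(np.sin(t)-np.sin(a0)); out.append('%.4f %.4f %.4f 0 0 0 0'%(d*X[0]/1e3,d*X[1]/1e3,z/1e3))
    print(';'.join(out))
tab(th,th-np.linspace(.03,.3,10))
```

```text
17.3 [509.81272697  48.9757829  190.77598699] [ 31.48103142   4.32941786 -22.17036458] [ 0.74831234 -4.48605227 -0.0141257 ] 14.261110751754444
theta 0.598741595818417 bar above tcp 22.852799796884597
-0.0037 -0.0007 -0.0058 0 0 0 0;-0.0073 -0.0014 -0.0116 0 0 0 0;-0.0107 -0.0020 -0.0176 0 0 0 0;-0.0139 -0.0026 -0.0237 0 0 0 0;-0.0170 -0.0031 -0.0298 0 0 0 0;-0.0198 -0.0037 -0.0361 0 0 0 0;-0.0225 -0.0042 -0.0425 0 0 0 0;-0.0249 -0.0046 -0.0489 0 0 0 0;-0.0272 -0.0050 -0.0554 0 0 0 0;-0.0293 -0.0054 -0.0619 0 0 0 0
```

The grip pushed the arm back 2 mm (31 N sideways), so I'll first relax the command onto the bar's actual position.

>>> servo_tool(targets="0.001 0.0002 -0.0005 0 0 0 0;0.0022 0.0004 -0.001 0 0 0 0;0.0022 0.0004 -0.001 0 0 0 0")

```text
time: 17.68
position: [510.2, 49.0, 191.0]
ee_rot: [[0.983, -0.0, -0.183], [0.183, 0.0, 0.983], [-0.0, -1.0, 0.0]]
contact_force: [3.6, 1.5, -3.0]
gripper_width: 14.7
```

>>> servo_tool(targets="-0.0037 -0.0007 -0.0058 0 0 0 0;-0.0073 -0.0014 -0.0116 0 0 0 0;-0.0107 -0.0020 -0.0176 0 0 0 0;-0.0139 -0.0026 -0.0237 0 0 0 0;-0.0170 -0.0031 -0.0298 0 0 0 0")

```text
time: 18.3
position: [493.2, 45.8, 161.5]
ee_rot: [[0.983, 0.001, -0.183], [0.183, 0.0, 0.983], [0.001, -1.0, -0.0]]
contact_force: [3.7, 0.8, 4.5]
gripper_width: 14.2
```

>>> servo_tool(targets="-0.0028 -0.0006 -0.0063 0 0 0 0;-0.0055 -0.0011 -0.0127 0 0 0 0;-0.0079 -0.0015 -0.0191 0 0 0 0;-0.0102 -0.0019 -0.0256 0 0 0 0;-0.0123 -0.0023 -0.0321 0 0 0 0")

```text
time: 18.92
position: [480.8, 43.6, 129.1]
ee_rot: [[0.983, 0.0, -0.183], [0.183, 0.0, 0.983], [0.0, -1.0, -0.0]]
contact_force: [0.7, 1.6, 3.0]
gripper_width: 14.2
```

Run:
```python
from h import *
s=r.sense(); print(s['time'],s['position'],s['contact_force'],s['torque'],s['gripper_width'])
X=np.array([np.cos(.183),np.sin(.183)]); p=s['position']
xt=(p[:2]-[573.7,60.9])@X; zb=p[2]+22.85; th=np.arcsin((zb-84)/230); print('theta by z',th,'by x',np.arccos((125-xt)/230))
def tab(a0,ts):
    for t in ts:
        d=-230*(np.cos(t)-np.cos(a0)); z=230*(np.sin(t)-np.sin(a0)); print('%.4f %.4f %.4f 0 0 0 0;'%(d*X[0]/1e3,d*X[1]/1e3,z/1e3),end='')
tab(th,th-np.r_[np.linspace(.02,th,14)])
im=imaging.capture('wrist'); cv2.imwrite('pics/w13.png',im[:,:,::-1])
im=imaging.capture('scene'); cv2.imwrite('pics/s13.png',im[:,:,::-1]);crop('pics/s13.png','pics/s13c.png',220,130,200,150,4)
```

```text
18.925 [480.8012662   43.57151215 129.14652309] [0.71227759 1.6365795  3.02059238] [ 0.23270324 -0.26257757  0.0365175 ] 14.212073857181483
theta by z 0.3001223154938055 by x 0.3033134811106103
-0.0013 -0.0002 -0.0044 0 0 0 0;-0.0026 -0.0005 -0.0092 0 0 0 0;-0.0038 -0.0007 -0.0140 0 0 0 0;-0.0049 -0.0009 -0.0188 0 0 0 0;-0.0059 -0.0011 -0.0237 0 0 0 0;-0.0068 -0.0013 -0.0285 0 0 0 0;-0.0075 -0.0014 -0.0334 0 0 0 0;-0.0082 -0.0015 -0.0383 0 0 0 0;-0.0088 -0.0016 -0.0433 0 0 0 0;-0.0093 -0.0017 -0.0482 0 0 0 0;-0.0096 -0.0018 -0.0531 0 0 0 0;-0.0099 -0.0018 -0.0581 0 0 0 0;-0.0101 -0.0019 -0.0630 0 0 0 0;-0.0101 -0.0019 -0.0680 0 0 0 0;
```

View pics/w13.png

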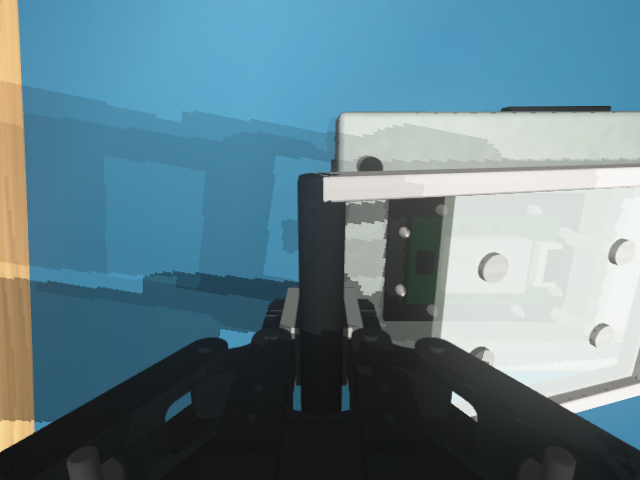

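View pics/s13c.png

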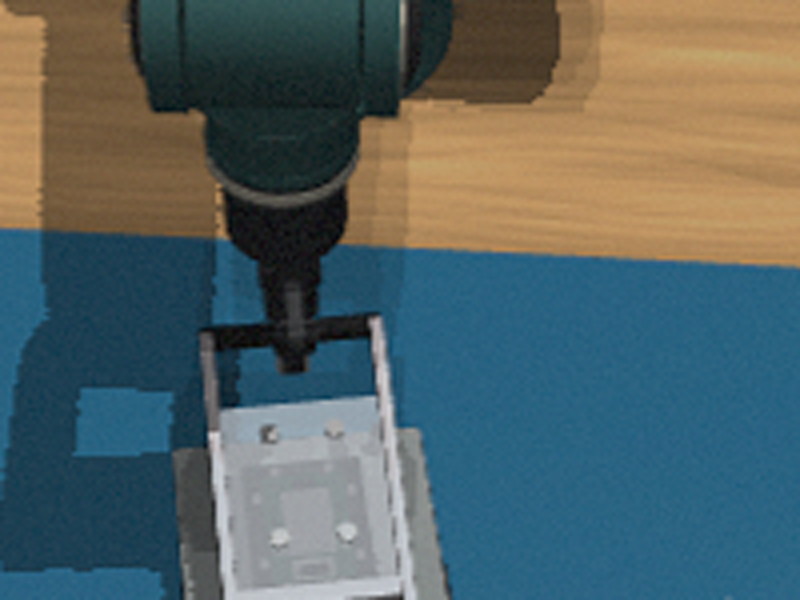

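The gate is at 0.30 rad, θ from x and from z agree, and the forces are about 3 N. Continuing slowly.

>>> servo_tool(targets="-0.0013 -0.0002 -0.0044 0 0 0 0;-0.0026 -0.0005 -0.0092 0 0 0 0;-0.0038 -0.0007 -0.0140 0 0 0 0;-0.0049 -0.0009 -0.0188 0 0 0 0;-0.0059 -0.0011 -0.0237 0 0 0 0;-0.0068 -0.0013 -0.0285 0 0 0 0;-0.0075 -0.0014 -0.0334 0 0 0 0;-0.0082 -0.0015 -0.0383 0 0 0 0;-0.0088 -0.0016 -0.0433 0 0 0 0;-0.0090 -0.0016 -0.0460 0 0 0 0")

```text
time: 20.27
position: [471.6, 41.9, 82.9]
ee_rot: [[0.983, -0.001, -0.183], [0.183, -0.0, 0.983], [-0.001, -1.0, -0.0]]
contact_force: [-0.7, -0.9, 2.9]
gripper_width: 14.1
```

>>> servo_tool(targets="-0.0003 0 -0.003 0 0 0 0;-0.0005 -0.0001 -0.006 0 0 0 0;-0.0007 -0.0001 -0.009 0 0 0 0;-0.0009 -0.0002 -0.012 0 0 0 0;-0.001 -0.0002 -0.0145 0 0 0 0;-0.0011 -0.0002 -0.0165 0 0 0 0;-0.0011 -0.0002 -0.018 0 0 0 0;-0.0011 -0.0002 -0.018 0 0 0 0")

```text
time: 21.28
position: [470.5, 41.7, 65.2]
ee_rot: [[0.983, -0.001, -0.183], [0.183, -0.0, 0.983], [-0.001, -1.0, -0.0]]
contact_force: [-4.7, -1.9, 5.4]
gripper_width: 14.1
```

>>> servo_tool(targets="0 0 -0.001 0 0 0 0;0 0 -0.002 0 0 0 0;0 0 -0.003 0 0 0 0;0 0 -0.0035 0 0 0 0;0 0 -0.004 0 0 0 0;0 0 -0.004 0 0 0 0")

```text
time: 22.02
position: [470.5, 41.7, 61.3]
ee_rot: [[0.983, -0.001, -0.183], [0.183, -0.0, 0.983], [-0.001, -1.0, -0.0]]
contact_force: [-6.8, -3.0, 6.8]
gripper_width: 14.2
```

Run:
```python
from h import *
s=r.sense(); print(s['time'],s['position'],s['contact_force'],s['torque'],s['gripper_width'])
for n in ['wrist','scene']:
    im=imaging.capture(n); cv2.imwrite(f'pics/{n}14.png',im[:,:,::-1])
crop('pics/scene14.png','pics/s14c.png',220,150,180,140,4)
```

```text
22.025 [470.50783101  41.70950909  61.33117988] [-6.78829393 -3.01565668  6.77108919] [-0.27921116  0.70386323  0.02025125] 14.239659307801984
```

View pics/wrist14.png

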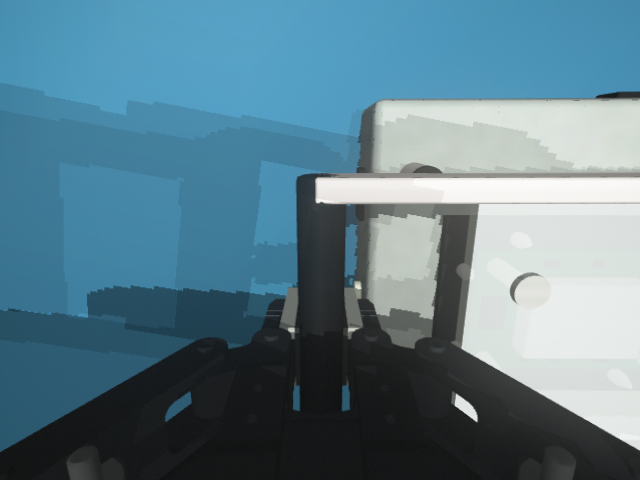

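View pics/s14c.png

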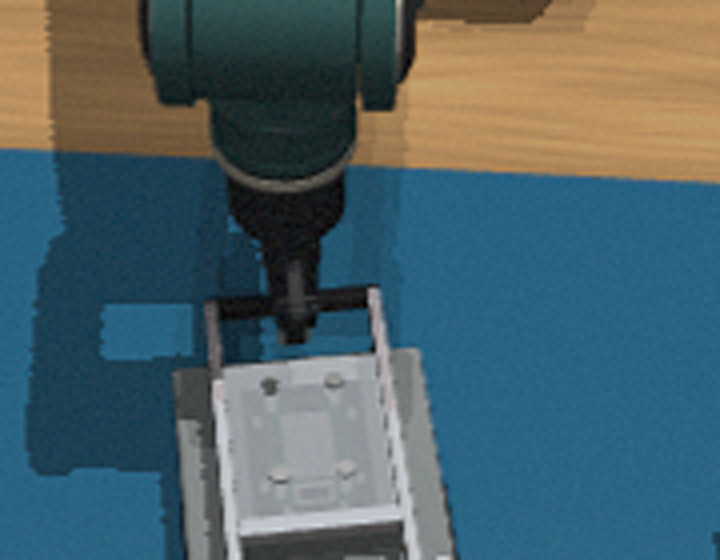

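About 7 N now and still compliant. I'll press in small steps until the stops push back stiffly.

>>> servo_tool(targets="-0.0003 -0.0001 -0.0005 0 0 0 0;-0.0003 -0.0001 -0.001 0 0 0 0;-0.0003 -0.0001 -0.001 0 0 0 0")

```text
time: 22.5
position: [470.5, 41.7, 60.5]
ee_rot: [[0.983, -0.0, -0.183], [0.183, -0.0, 0.983], [-0.0, -1.0, 0.0]]
contact_force: [-5.7, -2.0, 6.4]
gripper_width: 14.2
```

>>> servo_tool(targets="0 0 -0.0005 0 0 0 0;0 0 -0.0007 0 0 0 0;0 0 -0.0007 0 0 0 0")

```text
time: 22.88
position: [470.5, 41.7, 59.9]
ee_rot: [[0.983, -0.0, -0.183], [0.183, -0.0, 0.983], [-0.0, -1.0, -0.0]]
contact_force: [-5.8, -3.6, 7.6]
gripper_width: 14.3
```

>>> servo_tool(targets="-0.0002 0 -0.0005 0 0 0 0;-0.0002 0 -0.001 0 0 0 0;-0.0002 0 -0.001 0 0 0 0")

```text
time: 23.25
position: [470.5, 41.7, 59.0]
ee_rot: [[0.983, 0.0, -0.183], [0.183, 0.0, 0.983], [0.0, -1.0, -0.0]]
contact_force: [-4.0, -2.2, 7.4]
gripper_width: 14.2
```

Run:
```python
from h import *
s=r.sense(); print(s['time'],s['position'],s['contact_force'],s['torque'],s['gripper_width'])
im=imaging.capture('wrist'); cv2.imwrite('pics/w15.png',im[:,:,::-1])
a=cv2.imread('pics/wrist14.png')[140:420,220:500];b=cv2.imread('pics/w15.png')[140:420,220:500]
cv2.imwrite('pics/w15c.png',cv2.resize(np.hstack([a,b]),None,fx=1.4,fy=1.4))
```

```text
23.25 [470.49321277  41.68890568  58.9880894 ] [-4.02923596 -2.19544125  7.40212448] [-0.16735403  0.17644899 -0.0293638 ] 14.174194677989965
```

View pics/w15c.png

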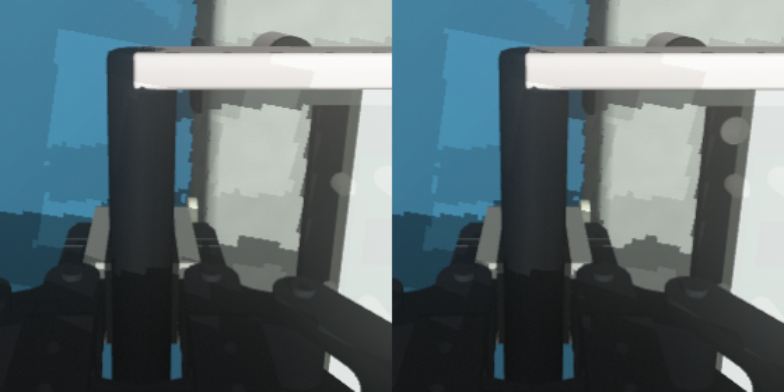

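Run:
```python
from h import *
crop('pics/w15.png','pics/w15d.png',280,155,130,100,6)
m=imaging.camera_model('wrist'); s=r.sense(); p=s['position']; R=np.array(s['ee_rot'])
X=R[:,0]; Y=R[:,2]  # tool z = tester +y
print('Y',Y)
for h in [19,21,23,25,27]:
    c=p+[0,0,h]; 
    a=np.linspace(0,2*np.pi,72)
    out=[]
    for yy in (20,59):
        ring=np.array([c+Y*yy+8*(np.cos(t)*X+np.array([0,0,np.sin(t)])) for t in a]); q=proj(m,ring); out+= [q[:,0].min(),q[:,0].max(),q[:,1].min(),q[:,1].max()]
    arm=proj(m,[c+Y*55])
    print(h,np.round(out,1),arm.round(1))
```

```text
Y [-1.82941872e-01  9.83123728e-01 -8.28632938e-05]
19 [298.4 342.4 273.5 290.2 296.3 344.3 170.6 174.8] [[320.3 184.6]]
21 [298.1 342.8 275.4 292.6 295.9 344.7 171.1 175.5] [[320.3 185.4]]
23 [297.7 343.1 277.4 295.1 295.5 345.1 171.6 176.1] [[320.3 186.1]]
25 [297.4 343.5 279.3 297.6 295.1 345.5 172.1 176.8] [[320.3 186.9]]
27 [297.  343.8 281.4 300.2 294.7 345.9 172.6 177.4] [[320.3 187.7]]
```

View pics/w15d.png

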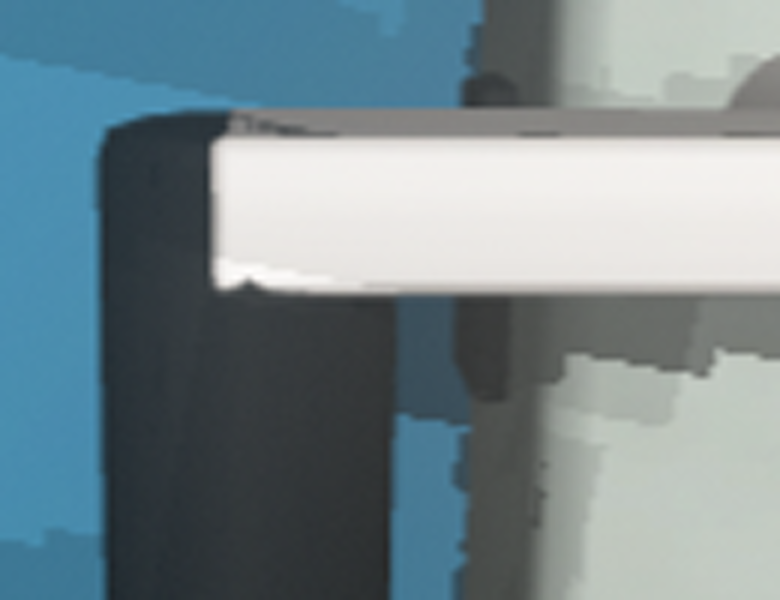

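There's no slip, since the bar is fixed in the jaws, and the force is near the expected 7 N. Fingertips still clear the box top by about 4 mm, so I'll press on in half-millimetres.

>>> servo_tool(targets="-0.0001 0 -0.0005 0 0 0 0;-0.0001 0 -0.0005 0 0 0 0")

```text
time: 23.55
position: [470.5, 41.7, 58.6]
ee_rot: [[0.983, 0.001, -0.183], [0.183, 0.0, 0.983], [0.001, -1.0, -0.0]]
contact_force: [-4.5, -1.8, 8.3]
gripper_width: 14.2
```

>>> servo_tool(targets="-0.0001 0 -0.0005 0 0 0 0;-0.0001 0 -0.0005 0 0 0 0")

```text
time: 23.8
position: [470.5, 41.7, 58.3]
ee_rot: [[0.983, 0.001, -0.183], [0.183, 0.0, 0.983], [0.001, -1.0, -0.0]]
contact_force: [-4.7, -2.5, 10.3]
gripper_width: 14.8
```

>>> servo_tool(targets="0 0 -0.0005 0 0 0 0;0 0 -0.0005 0 0 0 0")

```text
time: 24.05
position: [470.6, 41.7, 58.3]
ee_rot: [[0.983, 0.001, -0.183], [0.183, 0.0, 0.983], [0.001, -1.0, -0.0]]
contact_force: [-8.9, -2.0, 15.0]
gripper_width: 14.3
```

```bash
python3 - <<'E'
from h import *
s=r.sense(); print(s['time'],s['position'],s['contact_force'],s['torque'],s['gripper_width'])
im=imaging.capture('wrist'); cv2.imwrite('pics/w16.png',im[:,:,::-1])
for f in ['w13','wrist14','w15','w16']:
    g=cv2.cvtColor(cv2.imread(f'pics/{f}.png'),cv2.COLOR_BGR2GRAY).astype(int)
    o=[]
    for c in (340,360,380,400,450,500,550,600,630):
        d=np.diff(g[150:260,c]); o.append((150+int(np.argmax(d)),150+int(np.argmin(d))))
    print(f,o)
E
python3 -c "
from h import *
crop('pics/w16.png','pics/w16d.png',255,240,130,100,6)"
```

```text
24.05 [470.55053227  41.69669387  58.26747396] [-8.85169012 -2.02685142 14.99299217] [-0.22137144  0.64034982 -0.02031505] 14.335117550983034
w13 [(176, 201), (175, 204), (221, 200), (174, 198), (172, 195), (171, 192), (169, 189), (167, 164), (166, 185)]
wrist14 [(177, 203), (177, 203), (177, 203), (177, 202), (177, 203), (177, 202), (203, 202), (177, 201), (176, 201)]
w15 [(177, 203), (177, 203), (214, 203), (177, 203), (177, 203), (177, 172), (177, 202), (177, 202), (177, 202)]
w16 [(177, 203), (177, 203), (177, 203), (177, 203), (177, 203), (177, 172), (177, 202), (177, 202), (177, 202)]
```

View pics/w16d.png

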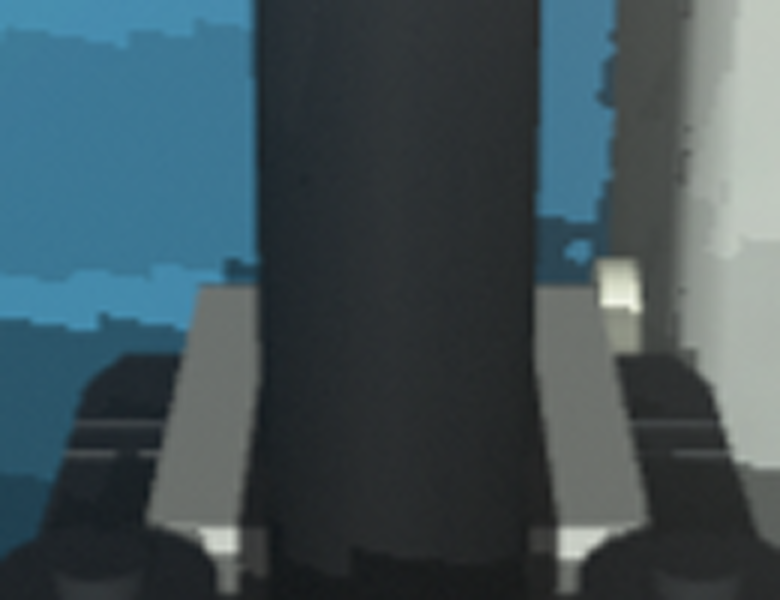

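The position has stopped at 58.3 mm while the force jumped to 15 N, and the gate arm looks level. But a small pale knob on the box front at (358,287) is near the rear finger. I'll triangulate it to rule out the finger resting on it.

Run:
```python
from h import *
m=imaging.camera_model('wrist'); np.save('w16.npy',m,allow_pickle=True)
crop('pics/w5.png','pics/k5.png',290,95,50,25,8); crop('pics/w8.png','pics/k8.png',290,100,50,25,8)
a=cv2.imread('pics/k5.png');b=cv2.imread('pics/k8.png');c=cv2.imread('pics/w2.png')[112:137,295:345]; c=cv2.resize(c,None,fx=8,fy=8,interpolation=cv2.INTER_CUBIC)
cv2.imwrite('pics/k.png',np.vstack([a,b,c]))
```

```text
(no output)
```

View pics/k.png

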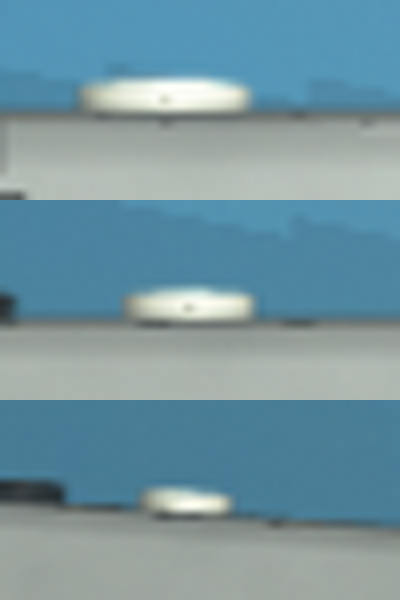

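Run:
```python
from h import *
obs=[('w5',(310.6,107)),('w8',(313.7,113.3)),('w2',(318.4,124.5))]
A=np.zeros((3,3));b=np.zeros(3)
for n,uv in obs:
    m=np.load(n+'.npy',allow_pickle=True).item(); o,d=ray(m,uv); d/=np.linalg.norm(d); P=np.eye(3)-np.outer(d,d); A+=P;b+=P@o
p=np.linalg.solve(A,b); X=np.array([np.cos(.183),np.sin(.183)]);Y=np.array([-X[1],X[0]])
print('knob',p,'tester x,y',(p[:2]-[573.7,60.9])@X,(p[:2]-[573.7,60.9])@Y)
# w16: on plane tester x=-87
m=np.load('w16.npy',allow_pickle=True).item()
for uv in [(358,284),(358,291),(358,298)]:
    o,d=ray(m,uv); n=np.r_[X,0]; t=((np.r_[573.7,60.9,0]-o)@n-87)/(d@n); q=o+t*d; print(uv,q[2],(q[:2]-[573.7,60.9])@Y)
# also box top front edge in w16 at row 270 col ~368 
for n,z,uv in [('w5',55,(312,109.5))]:
    q=atz(np.load(n+'.npy',allow_pickle=True).item(),uv,z);print((q[:2]-[573.7,60.9])@X)
```

```text
knob [490.51234325  40.33519302  49.35209073] tester x,y -85.5409936573828 -5.082905215210819
(358, 284) 39.452754873701764 3.2053301095740108
(358, 291) 40.35540453589826 -0.011665948383100559
(358, 298) 41.25653353757343 -3.2293346612485534
-83.95561146223403
```

The pale knob is a button on the front face at z ≈ 40–49 mm, below the fingertips (58 mm), and the box top is at 55 mm. So the stiff stop is the gate's own. I'll ease the sideways force, add a touch more press, and hold for the test.

>>> servo_tool(targets="-0.0004 -0.0001 -0.0003 0 0 0 0;-0.0004 -0.0001 -0.0003 0 0 0 0;-0.0004 -0.0001 -0.0003 0 0 0 0;-0.0004 -0.0001 -0.0003 0 0 0 0")

```text
time: 24.6
position: [470.5, 41.7, 58.2]
ee_rot: [[0.983, 0.002, -0.183], [0.183, 0.0, 0.983], [0.002, -1.0, -0.0]]
contact_force: [-4.4, -1.3, 17.3]
gripper_width: 14.3
```

>>> servo_tool(targets="0 0 0 0 0 0 0;0 0 0 0 0 0 0;0 0 0 0 0 0 0;0 0 0 0 0 0 0;0 0 0 0 0 0 0;0 0 0 0 0 0 0;0 0 0 0 0 0 0;0 0 0 0 0 0 0;0 0 0 0 0 0 0;0 0 0 0 0 0 0")

```text
time: 25.85
position: [470.6, 41.7, 58.2]
ee_rot: [[0.983, 0.002, -0.183], [0.183, 0.0, 0.983], [0.002, -1.0, -0.0]]
contact_force: [-6.1, -0.6, 17.1]
gripper_width: 14.3
```

Run:
```python
from h import *
s=r.sense(); print(s['time'],s['position'],s['contact_force'],s['torque'],s['gripper_width'])
for n in ['wrist','scene','top']:
    im=imaging.capture(n); cv2.imwrite(f'pics/{n}17.png',im[:,:,::-1])
crop('pics/scene17.png','pics/s17c.png',240,190,120,100,6)
```

```text
25.85 [470.55667827  41.69401567  58.24081744] [-6.14006654 -0.55453663 17.05801115] [-0.07557263  0.24889571  0.01356027] 14.268858044349411
```

View pics/s17c.png

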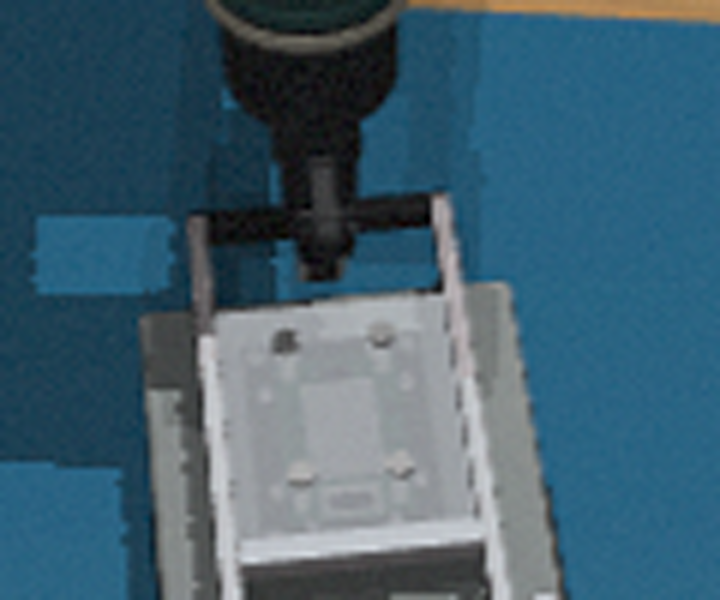

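View pics/wrist17.png

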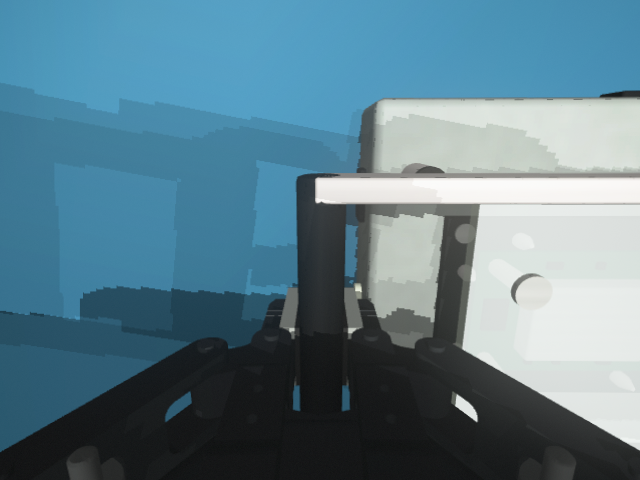

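The gate is level on its stops and the board shows squarely under the clear plate. The force is steady at 17 N, of which 7 N is needed. I'll hold it through the test.

>>> servo_tool(targets="0 0 0 0 0 0 0;0 0 0 0 0 0 0;0 0 0 0 0 0 0;0 0 0 0 0 0 0;0 0 0 0 0 0 0;0 0 0 0 0 0 0;0 0 0 0 0 0 0;0 0 0 0 0 0 0;0 0 0 0 0 0 0;0 0 0 0 0 0 0")

```text
time: 27.25
position: [470.6, 41.7, 58.2]
ee_rot: [[0.983, 0.002, -0.183], [0.183, 0.0, 0.983], [0.002, -1.0, -0.0]]
contact_force: [-5.1, -1.3, 16.3]
gripper_width: 13.8
```

>>> servo_tool(targets="0 0 0 0 0 0 0;0 0 0 0 0 0 0;0 0 0 0 0 0 0;0 0 0 0 0 0 0;0 0 0 0 0 0 0;0 0 0 0 0 0 0;0 0 0 0 0 0 0;0 0 0 0 0 0 0;0 0 0 0 0 0 0;0 0 0 0 0 0 0")

```text
time: 28.5
position: [470.6, 41.7, 58.2]
ee_rot: [[0.983, 0.002, -0.183], [0.183, 0.0, 0.983], [0.002, -1.0, -0.0]]
contact_force: [-6.2, -1.1, 15.9]
gripper_width: 14.8
```

>>> servo_tool(targets="0 0 0 0 0 0 0;0 0 0 0 0 0 0;0 0 0 0 0 0 0;0 0 0 0 0 0 0;0 0 0 0 0 0 0;0 0 0 0 0 0 0;0 0 0 0 0 0 0;0 0 0 0 0 0 0;0 0 0 0 0 0 0;0 0 0 0 0 0 0")

```text
time: 29.75
position: [470.6, 41.7, 58.2]
ee_rot: [[0.983, 0.002, -0.183], [0.183, 0.0, 0.983], [0.002, -1.0, -0.0]]
contact_force: [-5.9, -1.1, 15.5]
gripper_width: 14.3
```

>>> servo_tool(targets="0 0 0 0 0 0 0;0 0 0 0 0 0 0;0 0 0 0 0 0 0;0 0 0 0 0 0 0;0 0 0 0 0 0 0;0 0 0 0 0 0 0;0 0 0 0 0 0 0;0 0 0 0 0 0 0;0 0 0 0 0 0 0;0 0 0 0 0 0 0")

```text
time: 31.0
position: [470.6, 41.7, 58.2]
ee_rot: [[0.983, 0.002, -0.183], [0.183, 0.0, 0.983], [0.002, -1.0, -0.0]]
contact_force: [-5.4, -1.5, 17.0]
gripper_width: 14.3
```

>>> servo_tool(targets="0 0 0 0 0 0 0;0 0 0 0 0 0 0;0 0 0 0 0 0 0;0 0 0 0 0 0 0;0 0 0 0 0 0 0;0 0 0 0 0 0 0;0 0 0 0 0 0 0;0 0 0 0 0 0 0;0 0 0 0 0 0 0;0 0 0 0 0 0 0")

```text
time: 32.25
position: [470.6, 41.7, 58.2]
ee_rot: [[0.983, 0.002, -0.183], [0.183, 0.0, 0.983], [0.002, -1.0, -0.0]]
contact_force: [-6.2, -0.7, 17.1]
gripper_width: 14.4
```

Run:
```python
from h import *
s=r.sense(); print(s['time'],s['position'],s['contact_force'],s['gripper_width'])
im=imaging.capture('wrist'); cv2.imwrite('pics/w18.png',im[:,:,::-1])
a=cv2.imread('pics/wrist17.png').astype(int);b=cv2.imread('pics/w18.png').astype(int)
d=np.abs(a-b).max(2); print('changed px',(d>60).sum())
crop('pics/w18.png','pics/w18c.png',340,160,300,220,2)
t=imaging.capture('top'); cv2.imwrite('pics/top18.png',t[:,:,::-1])
```

```text
32.25 [470.55366176  41.68188785  58.23558119] [-6.24048367 -0.67645326 17.1389026 ] 14.416705716728346
changed px 0
```

View pics/w18c.png

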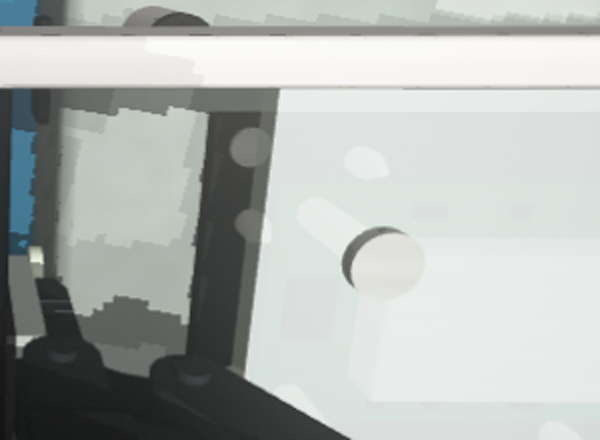

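View pics/top18.png

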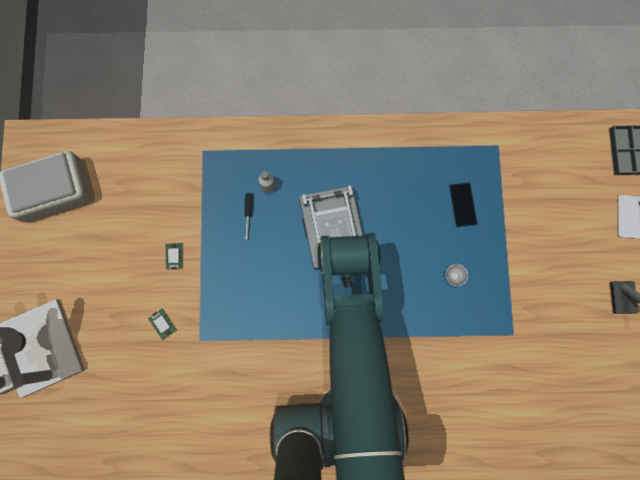

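One last check: whether the arm's edge in the picture fits gate = 0.

Run:
```python
from h import *
m=imaging.camera_model('wrist'); s=r.sense(); p=s['position']; R=np.array(s['ee_rot'])
X=np.array([np.cos(.183),np.sin(.183),0]);Y=np.array([-X[1],X[0],0])
for th in (0,.01,.02,.04):
    o=[]
    for e in (52,58):
        P=[p+[0,0,26]+Y*e+d*np.array([X[0]*np.cos(th),X[1]*np.cos(th),-np.sin(th)])+[0,0,5] for d in np.arange(5,110,.5)]
        q=proj(m,P); o.append([round(float(np.interp(c,q[:,0],q[:,1])),2) for c in (340,630)])
    print(th,o)
g=cv2.cvtColor(cv2.imread('pics/w18.png'),cv2.COLOR_BGR2GRAY).astype(float)
for c in (340,420,500,560,600,630):
    k=g[:,c-6:c+6].mean(1)
    def sub(lo,hi,sg):
        d=np.clip(sg*np.diff(k[lo:hi]),0,None); i=np.argmax(d); w=slice(max(i-1,0),i+2); return lo+.5+np.sum(np.arange(len(d))[w]*d[w])/d[w].sum()
    print(c,sub(172,182,1),sub(198,208,-1))
```

```text
0 [[199.16, 198.72], [179.44, 178.87]]
0.01 [[199.13, 198.23], [179.42, 178.54]]
0.02 [[199.1, 197.73], [179.4, 178.21]]
0.04 [[199.03, 196.75], [179.36, 177.55]]
340 177.49259868421052 203.49893276414087
420 177.61234991423672 203.1153846153846
500 177.5545617173524 202.1173469387755
560 177.54952215464814 202.59410288582183
600 177.42608326253185 202.47513812154696
630 177.37169206094626 202.20739064856713
```

The mean edge slope is −0.6 px, against −0.5 px predicted for gate = 0, so the gate is shut. I'll hand it in.

```bash
python3 -c "
from bench import r,finish_job
print(finish_job()); s=r.sense(); print(s['time'],s['contact_force'])"
```

```text
the job is handed in; nothing more can be done
None
the job is handed in; nothing more can be done
```

The board is seated in the nest and released, and the gate is down on its stops with the gripper still holding the bar. I handed the job in at about 32 s of the 69 s limit.

**Board:** I took the rightmost of the three look-alike boards, the one on the mat. I lowered it between the pins with its connector toward the hinge, pressed it to about 2 N and let go. A wrist picture afterwards showed all eight pins around it.

**Gate:** I swung it down with the jaws loosely around the bar, gripped the bar at about 0.6 rad and pressed until it would go no further. I held it there for about 8 s at a steady 15–17 N; about 7 N is needed. Other objects look unmoved in the last top view.

**Checks that were less clean:**
- **Grip on the bar:** closing the jaws briefly pushed the arm sideways with about 31 N. I relaxed that at once.
- **Stop height:** the gate stopped about 3 mm lower at the tool than I had worked out. I put this down to an error in my estimate of where the jaws held the bar, because the push-back turned stiff there and the fingertips should still be about 3 mm above the box.
- **Gate angle:** the gate arm's slope in the last picture fits 0 rad to within about 0.01. The arm's two edges, read separately, differed by about 1 px.

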